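# Lay out a salvaged engine kit on its outlines and spindle

## Robot

A 7-joint arm with a two-finger parallel gripper is mounted at the origin on the work surface. World frame = base frame: x ahead of the robot, y to its left, z up, the work surface at z = 0. Lengths are in m, angles in rad, forces in N, time in s.
With the tool pointing down it reaches from about 0.425 to 0.825 m from the base axis. Payload 3.6 kg.
Tool frame: the origin (TCP) lies on the centre line of the jaws, within the pads' length; the fingertips stand arm.finger_overhang ahead of it and the grasp point (between the pads) lies 6 mm ahead of it (arm.finger_overhang is the distance from the TCP to the fingertips, in m); z points along the fingers, y is the direction in which the jaws open and shut (so a half turn about z gives the same grasp; the last joint's range is limited). The gripper opens to 85 mm and grips with 20 to 120 N. Pads are 22 mm wide; open, the fingers measure 114 mm over their backs; the gripper's body (76 mm by 85 mm) begins 54 mm behind the grasp point. The pads swing forward as they close: fully open they stand 13 mm farther back than shut.
Start: joints at [1.248, 0.615, -0.013, 1.423, 0.008, 1.103, -0.04], TCP at [0.189, -0.622, 0.256] pointing down, gripper open.
Joint ranges: [-3.12, 3.12], [-0.3, 2.06], [-1.34, 1.32], [0.26, 2.42], [-1.36, 4.5], [0.01, 1.98], [-2.84, 2.84]. Speed limits (rad/s): [2.79, 2.79, 3.14, 3.14, 3.14, 3.14, 3.14].

## Interface

Orientations are given as a rotation vector (axis times angle).
In Python, from workcell import readout, cams, ticket, models, arm gives the robot as it stands. The module is installed in compiled form; this text tells all that it offers.
- The arm moves only by the tool apply_moves, never from a script. Its argument "commands" is a list of rows, each a list of 7 numbers: the shift along the tool's x, y, z in mm, then the turn, a rotation vector about the tool's x, y, z in degrees, then the closure in counts, from 0 (fully open) to 255 (shut). In form: [[x, y, z, ax, ay, az, claw], ...]. A call has exactly 8 rows; each row is the pose to reach, as a shift and turn from the pose commanded when the call began, along the tool's axes at that moment; what a row does not reach only later rows make up. A row lasts 1/8 s, in which the tool goes at most 62.5 mm and 10.7 degrees, less where a joint would pass 70% of its speed; a pose out of reach is approached as far as the arm can. A call with a gripper value outside its range is refused whole. The fingers move at their own pace and stop on an object; "grip_force" is the grip in N (left out, the last holds). Time passes only in rows, so rows that repeat a pose let the fingers close, or fill a call up. It gives the time, the measured TCP pose, the force and the opening at its end, in the units of the state.
- readout.read_state(): the state, without advancing time (a new reading comes with each control period).
- cams.read_camera(name): name is "scene" or "top"; returns the picture (400x640x3 uint8, red, green, blue); there is no depth.
- cams.get_calibration(name): a dict with "fx", "fy", "cx", "cy" (pixels), "R" (3x3) and "t" (3): a world point X has camera coordinates R X + t. Camera axes: x right, y down, z forward; pixel columns grow to the right and rows downward; lengths in m; the calibration is good to about 2 mm. A picture is of the moment at which its call begins. get_calibration takes no time and is no camera call.
- ticket.close_job(): hands the job in, once; it reports no verdict.
Trained networks look in the newest picture that a camera, given by its name, has taken for a name from the list of things; names that differ only in an ending like _2 or _b are one class to them, and where a whole thing is asked for, a point or a joint stands for the part that bears it (a point fixed in the world has none). Each returns a list of dicts, best first, with "conf" (0 to 1); they miss things now and then, are a little off and sometimes report something else, mostly with a low value. They report only what shows in the picture. A call takes as long as a camera call. They do not tell look-alikes from the thing itself.
- models.outline_of(camera, target): "region" (400x640 bool, what is visible of it).
- models.pinpoint(camera, target): "at" ([x, y, z] in m, in the coordinates of the camera as it stood for that picture, good to about 4 mm: a listed point, or the origin of a listed thing).
The state is a dict: "time_s": time; "joint_pos": joint angles; "joint_vel": joint speeds; "tau": joint torques, N m; "ee_pos": TCP position; "eef_rot": TCP orientation; "ft_force": force on the tool from outside, world axes, zero at the start; "moment": the same for the moment, N m; "finger_gap": opening from 0.0 (shut) to 1.0 (fully open).
Only numpy, scipy, OpenCV 4.12 (cv2) and the standard library are available. Lean on these libraries where they do the work, as an engineer would, in place of code of your own. Each camera call takes 0.05 s, during which the arm holds its last target.

## Task

Lay out the salvaged engine parts: stand the piston upright inside the large round outline, the tappet upright inside the small round outline, and lay the bearing cap inside the oblong outline with its long side along it, feet down as it lies now. Lower the ball bearing over the spindle so that it lies flat on the red base, then the sprocket over the spindle so that it lies flat on the bearing. Leave the amber jar standing where it is.

Things in the scene. Friction and masses are not known exactly. Their poses are not given: they have to be found in the camera images.
- piston_mid (a point): Centre (half-way up) of the loose piston: bright aluminium cylinder, 60 mm diameter, 50 mm high, ring grooves near the top, dark round patch on its crown; stands upright, 0.28 kg. z is up. Belongs inside the large round outline (pad_large).
- tappet_mid (a point): Centre (half-way up) of the loose tappet: brass-coloured plain solid cylinder, 36 mm diameter, 32 mm high, stands upright. z is up. Belongs inside the small round outline (pad_small).
- cap_mid (a point): Centre (half-way up) of the loose bearing cap: grey bridge-shaped block, 70 mm long (its x) by 28 mm wide (its y) by 32 mm high, standing on two 15 mm high feet at its ends, with a solid 18 mm thick bridge above them and two black bolt holes on top. Best gripped across its 28 mm width at the bridge. Belongs on pad_bar; either way round will do.
- bearing_mid (a point): Centre (half-way up) of the loose ball bearing, lying flat: bright steel ring with a blue band between its races, outside diameter 58 mm, bore 30 mm, 20 mm high. z is up. Grip it across its outside.
- sprocket_mid (a point): Centre (half-way up) of the loose sprocket, lying flat: dark steel toothed ring with a small yellow dot, outside diameter 56 mm (58 mm over the tooth tips), bore 30 mm, 18 mm high. z is up. Grip it across its outside.
- pad_large: Fixed round black rubber pad, 100 mm diameter, 5 mm thick, with a white circle painted on it (80 mm inside diameter): the large round outline. Origin at the centre of its underside, on the bench; flat top 5 mm above it.
- pad_small: Fixed round black rubber pad, 80 mm diameter, 5 mm thick, with a white circle painted on it (54 mm inside diameter): the small round outline. Origin at the centre of its underside, on the bench; flat top 5 mm above it.
- pad_bar: Fixed oblong black rubber pad, 106 mm (its x) by 64 mm (its y), 5 mm thick, with a white oblong painted on it (88 by 46 mm inside, long along x): the oblong outline. Origin at the centre of its underside, on the bench; flat top 5 mm above it.
- spindle: Fixed spindle stand: red round base, 80 mm diameter, 6 mm thick, with an upright steel pin, 14 mm diameter, in its middle; rounded tip of the pin 59 mm above the bench. Origin at the centre of the base's underside, on the bench. The bores of bearing and sprocket pass over the pin with 8 mm to spare all round.
- jar: Bystander: amber glass jar with a yellow cap, 54 mm diameter, 78 mm high, loose. Origin at the centre of its underside. To be left where it stands.
Not all that is in view belongs to the job. What is shaped like the pad_bar but purple or turquoise is not meant.

How it is judged:
By the outcome, as a careful person would: the job done as asked, in the order asked, and still so for the second after the job is handed in, with the robot touching nothing.
It also fails if it takes over 115 s, if anything falls off the work surface, if the arm or the gripper's body presses on something with over 40 N, if the wrist force passes 120 N, or if a joint passes its speed limit or range.

## Working session

There is one attempt and no reset: what is moved stays moved. The work goes in short steps, Python scripts to look and compute and a tool call to move; the robot and the scene stay as the last step left them, time stands still between calls to the robot, and variables do not carry over. Pictures are saved under pics/ and viewed, and the job is handed in when it is done.

Besides the shell and the picture viewer there is one more tool, called after "Call:" by a JSON object that holds its "name" and its "arguments", one argument or row to a line. apply_moves: Moves the arm, as the interface text tells. Its arguments: {"type":"object","properties":{"commands":{"type":"array","items":{"type":"array","items":{"type":"number"}}},"grip_force":{"type":"number"}},"required":["commands"]}

```bash
mkdir -p pics; ls; python3 - <<'E'
from workcell import readout, cams, ticket, models, arm
import cv2
print(readout.read_state()); print(arm.finger_overhang)
for n in("scene","top"):
    im=cams.read_camera(n); cv2.imwrite(f"pics/{n}0.png",im[:,:,::-1])
    c=cams.get_calibration(n);print(n,c)
E
```

```text
pics
{'time_s': 0.0, 'joint_pos': array([ 1.24848556,  0.61592767, -0.01263085,  1.42489783,  0.00811193,
        1.1034087 , -0.04038073]), 'joint_vel': array([-3.47553984e-04, -1.74887628e-05, -1.70513440e-03, -2.71153247e-03,
        9.42049788e-04, -7.65328818e-04, -6.09862283e-04]), 'tau': array([ 4.93889286e-05, -4.69210196e+01,  2.58816015e-01, -1.71031469e+01,
        9.88771644e-03,  9.58731340e-03, -4.57669444e-06]), 'ee_pos': array([ 0.18929454, -0.62109217,  0.2551329 ]), 'eef_rot': array([-3.10473985e+00, -4.62749308e-01,  6.61737796e-04]), 'ft_force': array([-0.00371005,  0.24644478,  0.25011553]), 'moment': array([ 0.0162521 , -0.02988401, -0.01598435]), 'finger_gap': 0.9991660821490393}
0.025
scene {'fx': 376.5419232583925, 'fy': 376.5419232583925, 'cx': 320.9847081337565, 'cy': 203.36831580214061, 'R': array([[-0.25877426,  0.96593667,  0.00149515],
       [ 0.70489292,  0.18989854, -0.68342119],
       [-0.66042551, -0.1757979 , -0.73002277]]), 't': array([ 0.11287602, -0.26047625,  1.34068461])}
top {'fx': 428.8665650266165, 'fy': 428.8665650266165, 'cx': 317.8120011332172, 'cy': 195.0912709395213, 'R': array([[ 0.01361682, -0.99983049, -0.01239233],
       [-0.9877028 , -0.01151914, -0.15591824],
       [ 0.15574906,  0.01436305, -0.98769223]]), 't': array([0.00527933, 0.42885997, 1.19211776])}
```

View pics/scene0.png

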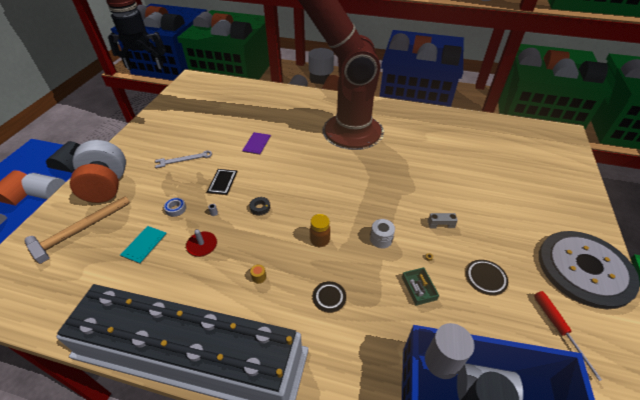

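View pics/top0.png

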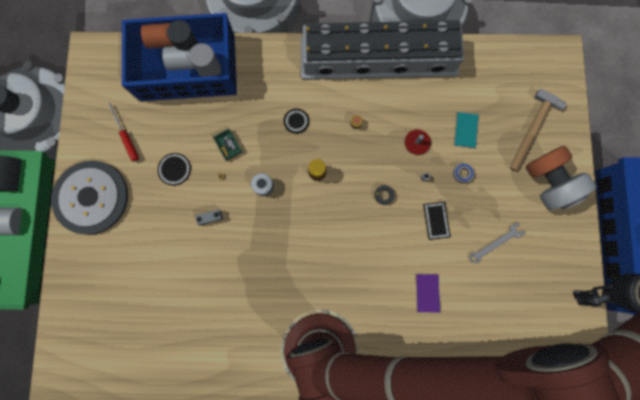

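Scene picture: piston (382,233), tappet (258,273), cap (442,220), bearing (174,206), sprocket (260,205), jar (320,230), spindle (201,242), pads large (487,277), small (329,296), bar black with white outline (222,181). The purple (257,143) and turquoise (144,244) ones are decoys.

```bash
cat > h.py <<'E'
from workcell import readout, cams, ticket, models, arm
import cv2, numpy as np
def w(n,p):
    c=cams.get_calibration(n); return np.array(c['R']).T@(np.array(p)-c['t'])
def px(n,X):
    c=cams.get_calibration(n); q=c['R']@np.array(X)+c['t']; return (c['fx']*q[0]/q[2]+c['cx'],c['fy']*q[1]/q[2]+c['cy'])
def ray(n,u,v,z):
    c=cams.get_calibration(n); R=np.array(c['R']); d=R.T@np.array([(u-c['cx'])/c['fx'],(v-c['cy'])/c['fy'],1]); o=-R.T@c['t']
    return o+d*(z-o[2])/d[2]
E
python3 - <<'E'
from h import *
np.set_printoptions(precision=4,suppress=True)
for n in("scene","top"):
    im=cams.read_camera(n)
    for t in "piston_mid tappet_mid cap_mid bearing_mid sprocket_mid pad_large pad_small pad_bar spindle jar".split():
        for r in models.pinpoint(n,t)[:3]:
            X=w(n,r['at']); print(n,t,round(r['conf'],2),X,np.round(px(n,X)))
E
```

```text
scene piston_mid 0.85 [0.4594 0.1697 0.0292] [381. 232.]
scene tappet_mid 0.83 [ 0.6506 -0.0997  0.0212] [258. 271.]
scene cap_mid 0.88 [0.3645 0.3268 0.0154] [443. 221.]
scene bearing_mid 0.86 [ 0.5042 -0.4154  0.0107] [174. 206.]
scene sprocket_mid 0.7 [ 0.4372 -0.1784  0.0078] [261. 206.]
scene pad_large 0.86 [0.5058 0.4419 0.0042] [487. 275.]
scene pad_small 0.59 [ 0.5022 -0.4108  0.0101] [176. 206.]
scene pad_bar 0.86 [ 0.6421 -0.4286 -0.0022] [144. 246.]
scene pad_bar 0.83 [ 0.1581 -0.2995 -0.0063] [258. 145.]
scene pad_bar 0.64 [ 0.3681 -0.3325  0.0032] [222. 182.]
scene spindle 0.72 [ 0.6021 -0.281  -0.0008] [202. 245.]
scene jar 0.81 [ 0.5013  0.0162 -0.0006] [321. 239.]
top piston_mid 0.66 [0.4556 0.1694 0.029 ] [263. 186.]
top tappet_mid 0.53 [ 0.6552 -0.0997  0.0187] [356. 121.]
top cap_mid 0.81 [0.3586 0.3194 0.02  ] [210. 219.]
top bearing_mid 0.71 [ 0.5015 -0.4098  0.0113] [462. 173.]
top bearing_mid 0.34 [ 0.6546 -0.1014  0.0181] [357. 121.]
top sprocket_mid 0.63 [ 0.4405 -0.1766  0.011 ] [382. 193.]
top pad_large 0.69 [0.5093 0.4412 0.0013] [174. 168.]
top pad_small 0.74 [ 0.6614  0.0772 -0.002 ] [297. 121.]
top pad_small 0.57 [0.4569 0.1711 0.0272] [262. 185.]
top pad_bar 0.82 [ 0.3679 -0.3314  0.0021] [436. 219.]
top pad_bar 0.81 [ 0.1568 -0.3046 -0.0022] [428. 293.]
top pad_bar 0.74 [ 0.6338 -0.4261  0.0036] [465. 131.]
top spindle 0.88 [ 0.5995 -0.2805 -0.0004] [416. 142.]
top jar 0.55 [0.5048 0.017  0.0012] [316. 171.]
```

```bash
python3 - <<'E'
import cv2,numpy as np
a=cv2.imread('pics/top0.png')
c=cv2.resize(a[100:250,140:490],None,fx=2.28,fy=2.28,interpolation=cv2.INTER_CUBIC)
cv2.imwrite('pics/top0c.png',c)
a=cv2.imread('pics/scene0.png')
c=cv2.resize(a[120:320,120:520],None,fx=2,fy=2,interpolation=cv2.INTER_CUBIC)
cv2.imwrite('pics/scene0c.png',c)
E
```

```text
(no output)
```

View pics/top0c.png

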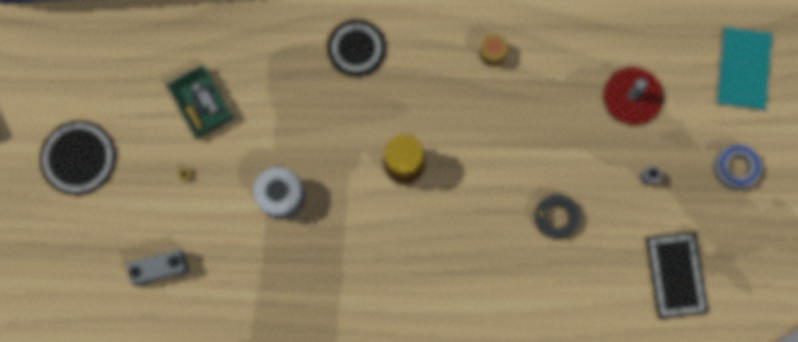

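View pics/scene0c.png

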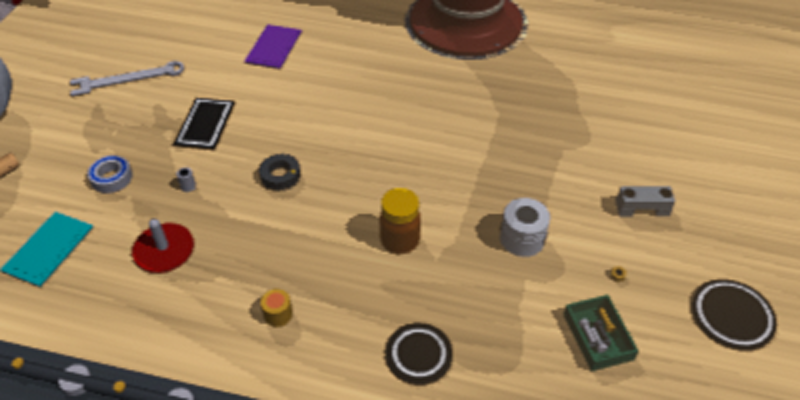

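```bash
cat > fit.py <<'E'
from h import *
from scipy.optimize import minimize
def cyl(x,y,z0,z1,r):
    a=np.linspace(0,2*np.pi,60,endpoint=False)
    return np.array([[x+r*np.cos(t),y+r*np.sin(t),z] for z in (z0,z1) for t in a])
def box(x,y,yaw,z0,z1,L,W):
    c,s=np.cos(yaw),np.sin(yaw)
    return np.array([[x+c*u-s*v,y+s*u+c*v,z] for z in(z0,z1) for u in(-L/2,L/2) for v in(-W/2,W/2)])
def mask(n,P,S=4):
    q=np.array([px(n,p) for p in P]); h=cv2.convexHull(((q+0.5)*S*16).astype(np.int32))
    m=np.zeros((400*S,640*S),np.uint8); cv2.fillConvexPoly(m,h,1,shift=4)
    return cv2.resize(m.astype(np.float32),(640,400),interpolation=cv2.INTER_AREA)
def regs(t,xy,cams_=("scene","top"),zz=0.01):
    out={}
    for n in cams_:
        for r in models.outline_of(n,t):
            m=r['region']
            v,u=np.nonzero(m)
            X=ray(n,u.mean(),v.mean(),zz)
            if np.hypot(X[0]-xy[0],X[1]-xy[1])<0.04: out[n]=m.astype(np.float32); break
    return out
def fit(R,model,p0,st):
    def one(ns):
        def f(p):
            P=model(p); e=0
            for n in ns:
                m=mask(n,P,3); e+=np.abs(m-R[n]).sum()/R[n].sum()
            return e
        s=np.array([p0]+[np.array(p0)+np.eye(len(p0))[i]*st[i] for i in range(len(p0))])
        r=minimize(f,p0,method='Nelder-Mead',options=dict(initial_simplex=s,maxiter=80,xatol=1e-4)); return r.x,r.fun
    for ns in [[n] for n in R]+([list(R)] if len(R)>1 else []):
        print('   ',ns,*[np.round(v,4) for v in one(ns)])
E
cat > f1.py <<'E'
from fit import *
for n in("scene","top"): cams.read_camera(n)
T=[("piston_mid",(.457,.1695),lambda p:cyl(p[0],p[1],0,.05,.03)),
("tappet_mid",(.653,-.1),lambda p:cyl(p[0],p[1],0,.032,.018)),
("bearing_mid",(.503,-.4125),lambda p:cyl(p[0],p[1],0,.02,.029)),
("sprocket_mid",(.439,-.1775),lambda p:cyl(p[0],p[1],0,.018,.0285)),
("pad_large",(.5075,.4415),lambda p:cyl(p[0],p[1],0,.005,.05)),
("pad_small",(.6614,.0772),lambda p:cyl(p[0],p[1],0,.005,.04)),
("cap_mid",(.361,.323,1.4),lambda p:box(p[0],p[1],p[2],0,.032,.07,.028)),
("pad_bar",(.368,-.332,0.1),lambda p:box(p[0],p[1],p[2],0,.005,.106,.064))]
for t,p,m in T:
    print(t); fit(regs(t,p),m,list(p),[.004,.004,.15][:len(p)])
R=regs("spindle",(.6,-.281)); print({n:R[n].sum() for n in R})
E
time python3 f1.py
```

```text
piston_midTraceback (most recent call last):
  File "f1.py", line 12, in <module>
    print(t); fit(regs(t,p),m,list(p),[.004,.004,.15][:len(p)])
              ~~~^^^^^^^^^^^^^^^^^^^^^^^^^^^^^^^^^^^^^^^^^^^^^^
  File "fit.py", line 32, in fit
    print('   ',ns,*[np.round(v,4) for v in one(ns)])
                                            ~~~^^^^
  File "fit.py", line 30, in one
    r=minimize(f,p0,method='Nelder-Mead',options=dict(initial_simplex=s,maxiter=80,xatol=1e-4)); return r.x,r.fun
    res = _minimize_neldermead(fun, x0, args, callback, bounds=bounds,
                               **options)
    fxcc = func(xcc)
    fx = function(np.copy(x), *(wrapper_args + args))
  File "fit.py", line 27, in f
    m=mask(n,P,3); e+=np.abs(m-R[n]).sum()/R[n].sum()
  File "fit.py", line 10, in mask
    q=np.array([px(n,p) for p in P]); h=cv2.convexHull(((q+0.5)*S*16).astype(np.int32))
                ~~^^^^^
  File "h.py", line 6, in px
    c=cams.get_calibration(n); q=c['R']@np.array(X)+c['t']; return (c['fx']*q[0]/q[2]+c['cx'],c['fy']*q[1]/q[2]+c['cy'])
ValueError: time passes only in moves, steps and waits

real	0m18.202s
user	0m2.953s
sys	0m1.618s
```

```bash
cat > h.py <<'E'
from workcell import readout, cams, ticket, models, arm
import cv2, numpy as np
CAL={n:{k:np.array(v) for k,v in cams.get_calibration(n).items()} for n in("scene","top")}
def w(n,p):
    c=CAL[n]; return c['R'].T@(np.array(p)-c['t'])
def px(n,X):
    c=CAL[n]; q=np.asarray(X)@c['R'].T+c['t']; return np.stack([c['fx']*q[...,0]/q[...,2]+c['cx'],c['fy']*q[...,1]/q[...,2]+c['cy']],-1)
def ray(n,u,v,z):
    c=CAL[n]; R=c['R']; d=R.T@np.array([(u-c['cx'])/c['fx'],(v-c['cy'])/c['fy'],1]); o=-R.T@c['t']
    return o+d*(z-o[2])/d[2]
E
time python3 f1.py; python3 -c "
from h import *
print(readout.read_state()['time_s'])"
```

```text
piston_mid
    ['scene'] [0.4586 0.1697] 0.0584
    ['top'] [0.4578 0.1739] 0.1389
    ['scene', 'top'] [0.4581 0.1712] 0.2533
tappet_mid
    ['top'] [ 0.6514 -0.0971] 0.1893
bearing_mid
    ['scene'] [ 0.5037 -0.4148] 0.0858
sprocket_mid
    ['scene'] [ 0.4348 -0.1836] 0.0733
    ['top'] [ 0.4348 -0.1797] 0.4406
    ['scene', 'top'] [ 0.4356 -0.1816] 0.5783
pad_large
    ['scene'] [0.5086 0.4386] 0.0635
    ['top'] [0.5075 0.4423] 0.0368
    ['scene', 'top'] [0.5081 0.4411] 0.1319
pad_small
    ['scene'] [0.6611 0.0784] 0.0655
    ['top'] [0.6601 0.0819] 0.0561
    ['scene', 'top'] [0.6602 0.0803] 0.1633
cap_mid
    ['scene'] [0.3608 0.3233 1.8316] 0.2023
    ['top'] [0.3624 0.3264 1.8317] 0.1329
    ['scene', 'top'] [0.3624 0.325  1.814 ] 0.3711
pad_bar
    ['scene'] [ 0.3638 -0.335   0.1684] 0.0631
    ['top'] [ 0.3633 -0.3317  0.1278] 0.0473
    ['scene', 'top'] [ 0.3638 -0.3329  0.1445] 0.1629
{'scene': np.float32(678.0), 'top': np.float32(566.0)}
2.4
real	0m23.944s
user	0m13.460s
sys	0m2.890s
```

```bash
cat > sp.py <<'E'
from fit import *
R={}
for n in("scene","top"):
    a=cv2.imread(f'pics/{n}0.png').astype(int); b,g,r=a[...,0],a[...,1],a[...,2]
    m=((r>70)&(g<0.35*r)&(b<0.4*r)).astype(np.uint8)
    c=px(n,[.6,-.281,.006]); yy,xx=np.mgrid[:400,:640]; m[np.hypot(xx-c[0],yy-c[1])>30]=0
    cn,_=cv2.findContours(m,0,1); h=cv2.convexHull(np.vstack(cn)); mm=np.zeros((400,640),np.uint8); cv2.fillConvexPoly(mm,h,1); R[n]=mm.astype(np.float32); print(n,m.sum(),mm.sum())
fit(R,lambda p:cyl(p[0],p[1],0,.006,.04),[.6,-.281],[.004,.004])
E
python3 sp.py
python3 - <<'E'
from h import *
from scipy.spatial.transform import Rotation as Ro
R=Ro.from_rotvec(readout.read_state()['eef_rot']); T=Ro.from_matrix(np.array([[0,1,0],[1,0,0],[0,0,-1]]).T)
print(R.as_matrix().round(3)); print(np.degrees((R.inv()*T).as_rotvec()))
p=readout.read_state()['ee_pos']
for X in ([.52,-.15,.25],[.458,.171,.2]): print(R.inv().apply(X-p)*1e3)
E
```

```text
scene 450 573
top 307 426
    ['scene'] [ 0.5971 -0.2851] 0.1115
    ['top'] [ 0.598 -0.282] 0.3612
    ['scene', 'top'] [ 0.596  -0.2849] 0.4761
[[ 0.957  0.292 -0.   ]
 [ 0.292 -0.957  0.   ]
 [ 0.    -0.    -1.   ]]
[-3.63896375e-03 -3.33051013e-03 -7.30509081e+01]
[ 453.71057052 -354.88806164    6.32615114]
[ 487.98170636 -680.0155145    56.35243069]
```

Call:
{"name": "apply_moves", "arguments": {
  "commands": [
    [454, -355, 6, 0, 0, -73, 0],
    [454, -355, 6, 0, 0, -73, 0],
    [454, -355, 6, 0, 0, -73, 0],
    [454, -355, 6, 0, 0, -73, 0],
    [454, -355, 6, 0, 0, -73, 0],
    [474, -510, 10, 0, 0, -73, 0],
    [488, -680, 30, 0, 0, -73, 0],
    [488, -680, 56, 0, 0, -73, 0]
  ],
  "grip_force": 40
}}

```text
time_s: 3.4
ee_pos: [0.4074, -0.1817, 0.2419]
eef_rot: [2.22, 2.22, 0.002]
ft_force: [1.0, -0.9, 0.2]
finger_gap: 1.0
```

Call:
{"name": "apply_moves", "arguments": {
  "commands": [
    [353, 51, 40, 0, 0, 0, 0],
    [353, 51, 40, 0, 0, 0, 0],
    [353, 51, 40, 0, 0, 0, 0],
    [353, 51, 40, 0, 0, 0, 0],
    [353, 51, 40, 0, 0, 0, 0],
    [353, 51, 50, 0, 0, 0, 0],
    [353, 51, 110, 0, 0, 0, 0],
    [353, 51, 120, 0, 0, 0, 0]
  ]
}}

```text
time_s: 4.4
ee_pos: [0.4558, 0.1687, 0.1189]
eef_rot: [-2.219, -2.22, 0.011]
ft_force: [-0.2, -0.4, 1.0]
finger_gap: 1.0
```

Call:
{"name": "apply_moves", "arguments": {
  "commands": [
    [2, 2, 40, 0, 0, 0, 0],
    [2, 2, 81, 0, 0, 0, 0],
    [2, 2, 81, 0, 0, 0, 0],
    [2, 2, 81, 0, 0, 0, 200],
    [2, 2, 81, 0, 0, 0, 200],
    [2, 2, 81, 0, 0, 0, 200],
    [2, 2, 81, 0, 0, 0, 200],
    [2, 2, 81, 0, 0, 0, 200]
  ]
}}

```text
time_s: 5.4
ee_pos: [0.4609, 0.1717, 0.0428]
eef_rot: [2.222, 2.219, 0.004]
ft_force: [-1.0, -1.6, 6.7]
finger_gap: 0.69
```

```bash
cat > look.py <<'E'
import sys
from h import *
# look.py tag x y z
tag=sys.argv[1]; X=list(map(float,sys.argv[2:5])); o=[]
for n in("scene","top"):
    a=cams.read_camera(n)[:,:,::-1]; u,v=px(n,X).astype(int); u=min(max(u,50),590); v=min(max(v,50),350)
    o.append(cv2.resize(a[v-50:v+50,u-50:u+50],(400,400),interpolation=cv2.INTER_CUBIC)); print(n,'crop origin',u-50,v-50,'x4')
cv2.imwrite(f'pics/{tag}.png',np.hstack(o)); s=readout.read_state(); print(s['time_s'],s['ee_pos'].round(4),s['finger_gap'],s['ft_force'].round(1))
E
python3 look.py pis1 .458 .171 .03
```

```text
scene crop origin 331 181 x4
top crop origin 212 134 x4
5.5 [0.4609 0.1717 0.0429] 0.6894802399308033 [-0.5 -0.3  6.7]
```

View pics/pis1.png

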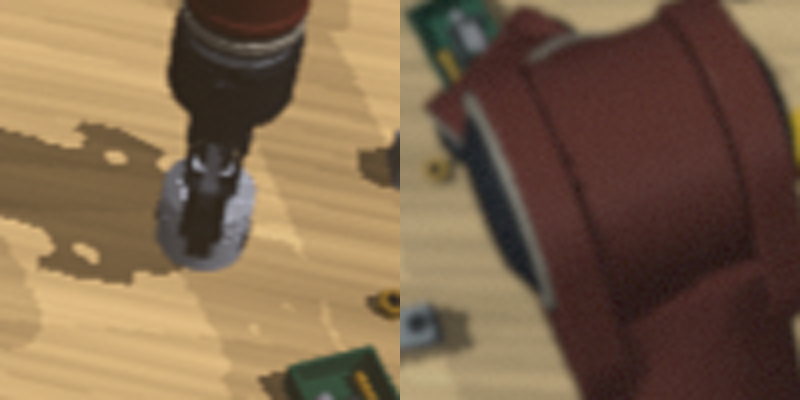

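```bash
python3 -c "
from h import *
for z in (0,.005,.01,.015,.02): print(z,ray('scene',331+202/4,181+257/4,z))
print(px('scene',[.458,.1712,.0]),px('scene',[.488,.1712,.0]))"
```

```text
0 [0.47869258 0.17668168 0.        ]
0.005 [0.4825621  0.17667818 0.005     ]
0.01 [0.48643163 0.17667469 0.01      ]
0.015 [0.49030115 0.1766712  0.015     ]
0.02 [0.49417068 0.17666771 0.02      ]
[380.64413089 238.80535006] [378.88235614 247.57268233]
```

Call:
{"name": "apply_moves", "arguments": {
  "commands": [
    [0, 0, -60, 0, 0, 0, 200],
    [60, 10, -65, 0, 0, 0, 200],
    [268, 48, -65, 0, 0, 0, 200],
    [268, 48, -65, 0, 0, 0, 200],
    [268, 48, -65, 0, 0, 0, 200],
    [268, 48, -65, 0, 0, 0, 200],
    [268, 48, -50, 0, 0, 0, 200],
    [268, 48, -30, 0, 0, 0, 200]
  ]
}}

```text
time_s: 6.5
ee_pos: [0.5087, 0.4367, 0.0696]
eef_rot: [2.223, 2.217, -0.003]
ft_force: [0.5, -0.5, -3.0]
finger_gap: 0.693
```

```bash
python3 look.py pis2 .508 .44 .03
```

```text
scene crop origin 439 220 x4
top crop origin 120 116 x4
6.6 [0.5072 0.4344 0.0666] 0.686052020789822 [-0.7 -0.8 -3.6]
```

View pics/pis2.png

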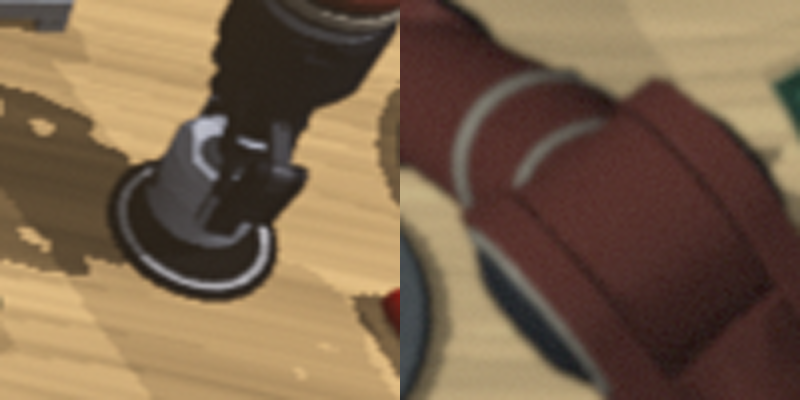

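Call:
{"name": "apply_moves", "arguments": {
  "commands": [
    [6, 1, 8, 0, 0, 0, 200],
    [6, 1, 14, 0, 0, 0, 200],
    [6, 1, 17, 0, 0, 0, 200],
    [6, 1, 18, 0, 0, 0, 200],
    [6, 1, 18, 0, 0, 0, 0],
    [6, 1, 18, 0, 0, 0, 0],
    [6, 1, 18, 0, 0, 0, 0],
    [6, 1, -30, 0, 0, 0, 0]
  ]
}}

```text
time_s: 7.6
ee_pos: [0.5074, 0.4431, 0.0971]
eef_rot: [2.222, 2.221, -0.015]
ft_force: [1.6, 0.6, -0.2]
finger_gap: 0.999
```

Call:
{"name": "apply_moves", "arguments": {
  "commands": [
    [0, 0, -50, 0, 0, 0, 0],
    [-541, 145, -60, 0, 0, 0, 0],
    [-541, 145, -60, 0, 0, 0, 0],
    [-541, 145, -60, 0, 0, 0, 0],
    [-541, 145, -60, 0, 0, 0, 0],
    [-541, 145, -60, 0, 0, 0, 0],
    [-541, 145, -60, 0, 0, 0, 0],
    [-541, 145, -60, 0, 0, 0, 0]
  ]
}}

```text
time_s: 8.6
ee_pos: [0.6228, 0.0209, 0.159]
eef_rot: [2.222, 2.22, 0.002]
ft_force: [1.1, 0.3, 0.0]
finger_gap: 0.998
```

```bash
python3 look.py pis3 .508 .44 .03
```

```text
scene crop origin 439 220 x4
top crop origin 120 116 x4
8.7 [0.6242 0.01   0.158 ] 1.0016583736352576 [ 1.  -1.2 -0.6]
```

View pics/pis3.png

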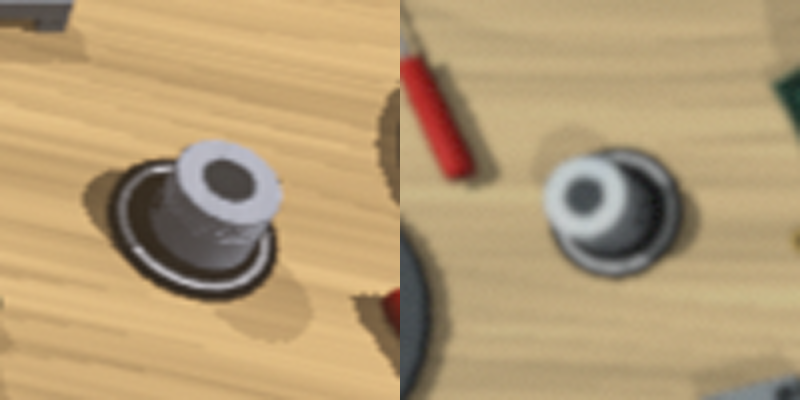

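```bash
python3 - <<'E'
from fit import *
for n,o in(("scene",(439,220)),("top",(120,116))):
    for X in([.508,.441,.005],[.508,.441,.055]): print(n,(px(n,X)-o)*4+([400,0] if n=='top' else [0,0]))
R=regs("piston_mid",(.508,.441),zz=.03)
fit(R,lambda p:cyl(p[0],p[1],0.005,.055,.03),[.508,.441],[.004,.004])
for n,X in (("scene",ray("scene",439+229/4,220+179/4,.055)),("top",ray("top",120+184/4,116+195/4,.055))): print(X)
E
```

```text
scene [192.02053419 223.51696674]
scene [219.45946586 177.45505714]
top [613.25328182 210.20934222]
top [589.04973201 194.99078971]
    ['scene'] [0.509  0.4432] 0.0361
    ['top'] [0.5083 0.4463] 0.0914
    ['scene', 'top'] [0.5085 0.4445] 0.1617
[0.50767311 0.44638066 0.055     ]
[0.50795438 0.44461668 0.055     ]
```

Call:
{"name": "apply_moves", "arguments": {
  "commands": [
    [-110, 28, 40, 0, 0, 0, 0],
    [-110, 28, 40, 0, 0, 0, 0],
    [-110, 28, 80, 0, 0, 0, 0],
    [-110, 28, 80, 0, 0, 0, 0],
    [-110, 28, 100, 0, 0, 0, 0],
    [-110, 28, 116, 0, 0, 0, 0],
    [-110, 28, 116, 0, 0, 0, 0],
    [-110, 28, 116, 0, 0, 0, 0]
  ]
}}

```text
time_s: 9.8
ee_pos: [0.6505, -0.0868, 0.0429]
eef_rot: [2.221, 2.22, 0.001]
ft_force: [0.2, -0.9, -0.5]
finger_gap: 1.001
```

```bash
python3 look.py tap1 .652 -.0985 .02
```

```text
scene crop origin 208 222 x4
top crop origin 305 71 x4
9.9 [ 0.6507 -0.0871  0.0432] 0.9997453332992864 [0.2 1.1 0.2]
```

View pics/tap1.png

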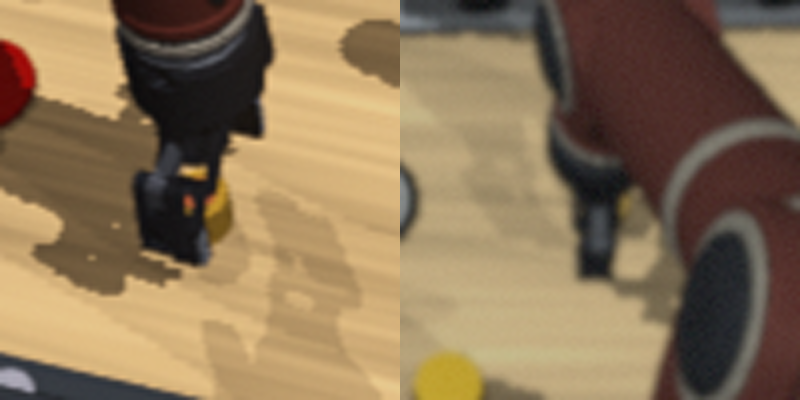

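```bash
python3 -c "
from h import *
for X in ([.7,-.087,.025],[.652,-.0985,.016],[.652,-.087,.016],[.67,-.087,.03],[.6,-.087,.025]): print(X,(px('scene',X)-[208,222])*4,(px('top',X)-[305,71])*4+[400,0])
print(ray('scene',208+205/4,222+205/4,.025))"
```

```text
[0.7, -0.087, 0.025] [189.96862626 268.43889166] [587.77303731 139.2977026 ]
[0.652, -0.0985, 0.016] [203.63275213 204.2219271 ] [602.3636845  205.42647148]
[0.652, -0.087, 0.016] [221.39449411 208.43857723] [586.8934747  205.28610625]
[0.67, -0.087, 0.03] [207.8446206  220.72590544] [588.17211133 175.69340562]
[0.6, -0.087, 0.025] [249.74401571 131.61181564] [587.60667391 269.39654252]
[ 0.65741702 -0.09435607  0.025     ]
```

Call:
{"name": "apply_moves", "arguments": {
  "commands": [
    [-10, 1, 4, 0, 0, 0, 0],
    [-10, 1, 8, 0, 0, 0, 0],
    [-10, 1, 8, 0, 0, 0, 230],
    [-10, 1, 8, 0, 0, 0, 230],
    [-10, 1, 8, 0, 0, 0, 230],
    [-10, 1, 8, 0, 0, 0, 230],
    [-10, 1, 8, 0, 0, 0, 230],
    [-10, 1, 8, 0, 0, 0, 230]
  ]
}}

```text
time_s: 10.9
ee_pos: [0.6516, -0.0968, 0.0349]
eef_rot: [2.222, 2.22, 0.002]
ft_force: [0.5, 0.1, 4.1]
finger_gap: 0.404
```

```bash
python3 look.py tap2 .652 -.0985 .02
```

```text
scene crop origin 208 222 x4
top crop origin 305 71 x4
11.0 [ 0.6516 -0.0968  0.0349] 0.4066816374809399 [ 0.2 -0.2  3.9]
```

View pics/tap2.png

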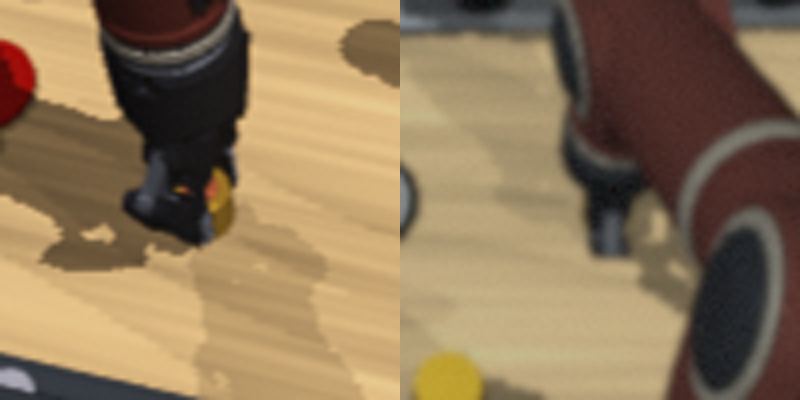

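Call:
{"name": "apply_moves", "arguments": {
  "commands": [
    [0, 0, -50, 0, 0, 0, 230],
    [178, 9, -50, 0, 0, 0, 230],
    [178, 9, -50, 0, 0, 0, 230],
    [178, 9, -50, 0, 0, 0, 230],
    [178, 9, -50, 0, 0, 0, 230],
    [178, 9, -30, 0, 0, 0, 230],
    [178, 9, -20, 0, 0, 0, 230],
    [178, 9, -20, 0, 0, 0, 230]
  ]
}}

```text
time_s: 12.0
ee_pos: [0.659, 0.0783, 0.052]
eef_rot: [-2.224, -2.216, 0.007]
ft_force: [-0.3, -0.1, -0.3]
finger_gap: 0.405
```

```bash
python3 look.py tap3 .6605 .08 .02
```

```text
scene crop origin 279 242 x4
top crop origin 245 68 x4
12.1 [0.6602 0.0796 0.0539] 0.40690418750350965 [ 0.2 -0.3 -1.3]
```

View pics/tap3.png

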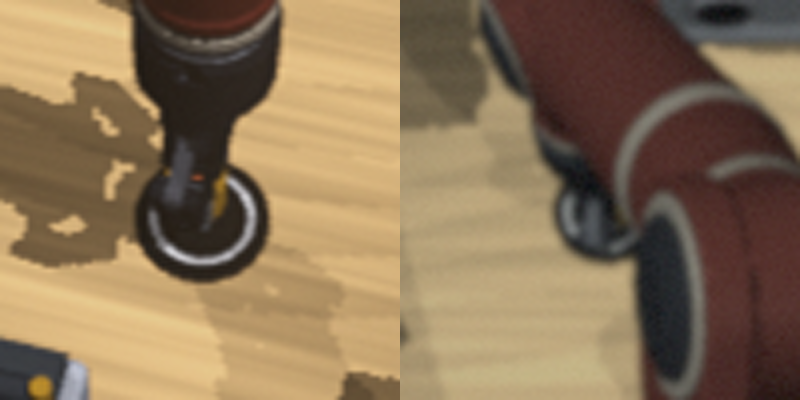

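Call:
{"name": "apply_moves", "arguments": {
  "commands": [
    [2, 1, 8, 0, 0, 0, 230],
    [2, 1, 12, 0, 0, 0, 230],
    [2, 1, 14, 0, 0, 0, 230],
    [2, 1, 14, 0, 0, 0, 230],
    [2, 1, 14, 0, 0, 0, 0],
    [2, 1, 14, 0, 0, 0, 0],
    [2, 1, 14, 0, 0, 0, 0],
    [2, 1, -30, 0, 0, 0, 0]
  ]
}}

```text
time_s: 13.1
ee_pos: [0.6584, 0.0819, 0.0811]
eef_rot: [-2.219, -2.217, 0.012]
ft_force: [0.8, -0.3, -0.2]
finger_gap: 1.0
```

Call:
{"name": "apply_moves", "arguments": {
  "commands": [
    [0, 0, -45, 0, 0, 0, 0],
    [243, -296, -50, 0, 0, -15, 0],
    [243, -296, -50, 0, 0, -15, 0],
    [243, -296, -50, 0, 0, -15, 0],
    [243, -296, -50, 0, 0, -15, 0],
    [243, -296, -50, 0, 0, -15, 0],
    [243, -296, -50, 0, 0, -15, 0],
    [243, -296, -20, 0, 0, -15, 0]
  ]
}}

```text
time_s: 14.1
ee_pos: [0.3622, 0.3318, 0.1066]
eef_rot: [-1.9, -2.499, -0.012]
ft_force: [1.5, -1.0, -0.8]
finger_gap: 1.002
```

```bash
python3 look.py tap4 .6605 .08 .02; python3 - <<'E'
from fit import *
R=regs("tappet_mid",(.66,.08),zz=.02)
fit(R,lambda p:cyl(p[0],p[1],0.005,.037,.018),[.66,.08],[.004,.004])
E
```

```text
scene crop origin 279 242 x4
top crop origin 245 68 x4
14.2 [0.3628 0.3263 0.103 ] 1.001986230200693 [-0.3 -0.7  0.3]
    ['scene'] [0.6595 0.0776] 0.0761
```

View pics/tap4.png

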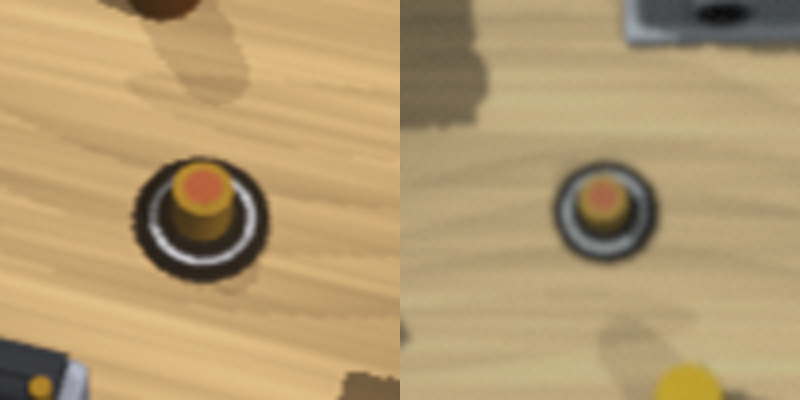

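Call:
{"name": "apply_moves", "arguments": {
  "commands": [
    [0, 0, 40, 0, 0, 0, 0],
    [0, 0, 62, 0, 0, 0, 0],
    [0, 0, 66, 0, 0, 0, 0],
    [0, 0, 66, 0, 0, 0, 230],
    [0, 0, 66, 0, 0, 0, 230],
    [0, 0, 66, 0, 0, 0, 230],
    [0, 0, 66, 0, 0, 0, 230],
    [0, 0, 66, 0, 0, 0, 230]
  ]
}}

```text
time_s: 15.3
ee_pos: [0.3655, 0.3263, 0.0393]
eef_rot: [1.913, 2.491, 0.001]
ft_force: [-0.4, -0.8, 6.2]
finger_gap: 0.316
```

```bash
python3 look.py cap1 .362 .325 .02
```

```text
scene crop origin 392 168 x4
top crop origin 158 167 x4
15.4 [0.3655 0.3262 0.0393] 0.31881287883061477 [-0.9 -0.6  5.7]
```

View pics/cap1.png

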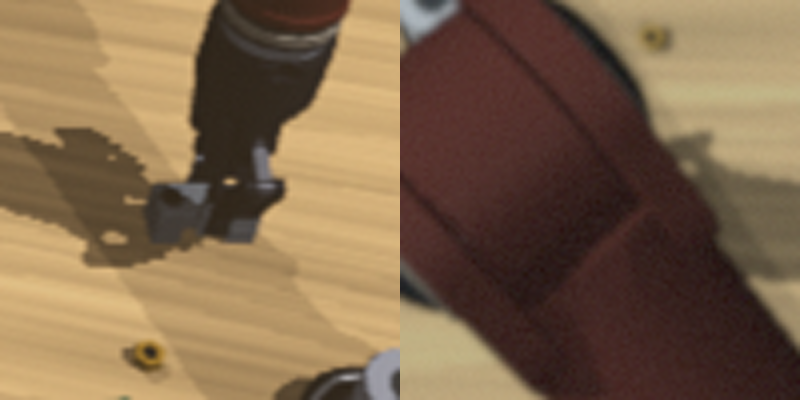

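```bash
cat > go.py <<'E'
import sys
from h import *
from scipy.spatial.transform import Rotation as Ro
s=readout.read_state(); R=Ro.from_rotvec(s['eef_rot']); p=s['ee_pos']
ty=R.apply([0,1,0]); cur=np.degrees(np.arctan2(ty[1],ty[0])); tilt=np.degrees(np.arccos(-R.apply([0,0,1])[2]))
print('t',s['time_s'],'p',p.round(4),'tool y angle',cur.round(2),'tilt',tilt.round(2),'gap',round(float(s['finger_gap']),3),'j',s['joint_pos'].round(2))
for a in sys.argv[1:]:
    v=list(map(float,a.split(','))); d=R.inv().apply(np.array(v[:3])-p)*1e3
    print(a,'->',d.round(1),'az',round(-(v[3]-cur),1))
E
python3 go.py .45,.15,.19,-33 .47,0,.19,-33 .45,-.15,.19,-81.7 .366,-.333,.12,-81.7
```

```text
t 15.4 p [0.3655 0.3262 0.0393] tool y angle 14.95 tilt 0.05 gap 0.319 j [-0.58  0.73 -0.29  2.07  0.51  0.41 -1.01]
.45,.15,.19,-33 -> [-192.    36.3 -150.7] az 48.0
.47,0,.19,-33 -> [-342.1   16.9 -150.8] az 48.0
.45,-.15,.19,-81.7 -> [-481.9  -41.1 -150.9] az 96.7
.366,-.333,.12,-81.7 -> [-637.  -169.5  -81. ] az 96.7
```

Call:
{"name": "apply_moves", "arguments": {
  "commands": [
    [0, 0, -60, 0, 0, 0, 230],
    [-40, 10, -110, 0, 0, 10, 230],
    [-90, 20, -150, 0, 0, 20, 230],
    [-145, 32, -150, 0, 0, 30, 230],
    [-200, 36, -150, 0, 0, 40, 230],
    [-260, 28, -150, 0, 0, 50, 230],
    [-320, 20, -150, 0, 0, 60, 230],
    [-342, 17, -150, 0, 0, 65, 230]
  ]
}}

```text
time_s: 16.4
ee_pos: [0.4694, -0.0048, 0.1881]
eef_rot: [2.956, 1.057, -0.003]
ft_force: [0.0, -0.1, -2.4]
finger_gap: 0.319
```

```bash
python3 go.py .47,-.1,.19,-60 .366,-.333,.12,-81.7
```

```text
t 16.4 p [ 0.4694 -0.0048  0.1881] tool y angle -50.64 tilt 0.16 gap 0.319 j [ 0.08  0.44 -0.17  2.01  0.11  0.7  -1.04]
.47,-.1,.19,-60 -> [-60.   74.   -1.7] az 9.4
.366,-.333,.12,-81.7 -> [-288.   188.1   69. ] az 31.1
```

Call:
{"name": "apply_moves", "arguments": {
  "commands": [
    [-38, 46, 0, 0, 0, 9, 230],
    [-85, 82, 0, 0, 0, 18, 230],
    [-133, 113, 0, 0, 0, 27, 230],
    [-185, 140, 0, 0, 0, 31, 230],
    [-240, 165, 20, 0, 0, 31, 230],
    [-288, 188, 40, 0, 0, 31, 230],
    [-288, 188, 69, 0, 0, 31, 230],
    [-288, 188, 85, 0, 0, 31, 230]
  ]
}}

```text
time_s: 17.4
ee_pos: [0.3692, -0.3285, 0.1018]
eef_rot: [-3.13, -0.243, 0.002]
ft_force: [-0.1, 0.3, -2.6]
finger_gap: 0.317
```

```bash
python3 look.py cap2 .366 -.333 .03; python3 go.py .366,-.333,.0445,-81.7
```

```text
scene crop origin 170 124 x4
top crop origin 388 168 x4
17.5 [ 0.3693 -0.3274  0.1016] 0.3141975968372684 [ 0.7 -0.  -2.4]
t 17.5 p [ 0.3693 -0.3274  0.1016] tool y angle -81.0 tilt 0.29 gap 0.314 j [ 0.69  0.61 -0.02  2.03  0.02  0.51 -0.75]
.366,-.333,.0445,-81.7 -> [-4.   5.3 57. ] az 0.7
```

View pics/cap2.png

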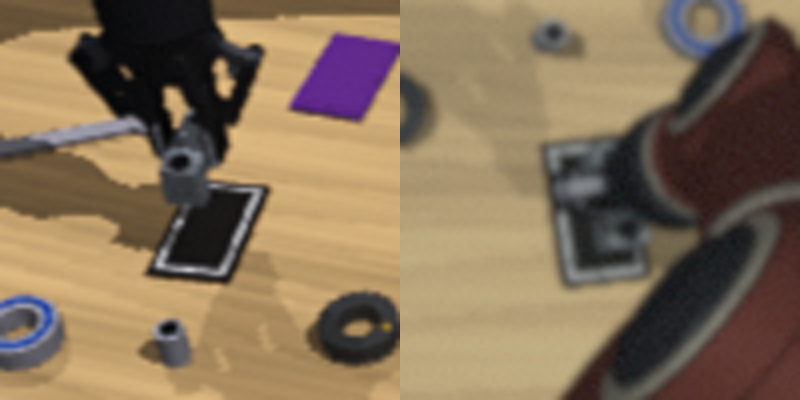

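Call:
{"name": "apply_moves", "arguments": {
  "commands": [
    [-4, 5, 30, 0, 0, 0, 230],
    [-4, 5, 45, 0, 0, 0, 230],
    [-4, 5, 52, 0, 0, 0, 230],
    [-4, 5, 55, 0, 0, 0, 230],
    [-4, 5, 57, 0, 0, 0, 230],
    [-4, 5, 57, 0, 0, 0, 230],
    [-4, 5, 57, 0, 0, 0, 230],
    [-4, 5, 57, 0, 0, 0, 230]
  ]
}}

```text
time_s: 18.5
ee_pos: [0.3669, -0.3347, 0.0466]
eef_rot: [3.132, 0.245, 0.001]
ft_force: [-0.6, -0.9, -2.1]
finger_gap: 0.316
```

```bash
python3 look.py cap3 .366 -.333 .03; python3 go.py .366,-.333,.0445,-81.7
```

```text
scene crop origin 170 124 x4
top crop origin 388 168 x4
18.6 [ 0.3669 -0.3346  0.0464] 0.31699865081671524 [-0.1  0.5 -3. ]
t 18.6 p [ 0.3669 -0.3346  0.0464] tool y angle -81.05 tilt 0.01 gap 0.317 j [ 0.7   0.71 -0.01  2.05  0.02  0.38 -0.74]
.366,-.333,.0445,-81.7 -> [-0.6 -1.7  1.9] az 0.6
```

View pics/cap3.png

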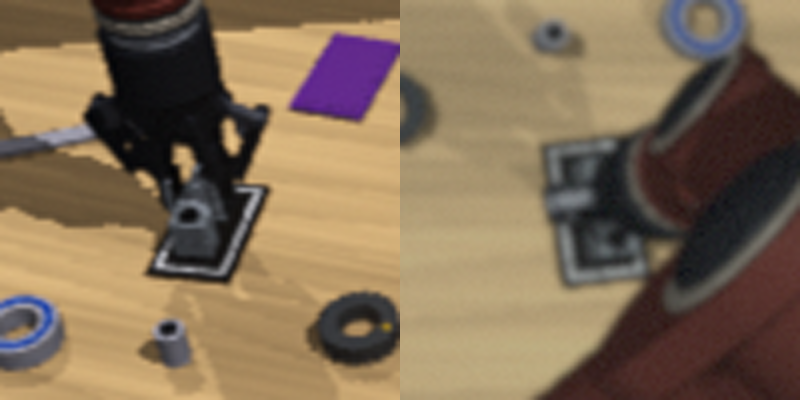

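Call:
{"name": "apply_moves", "arguments": {
  "commands": [
    [0, -2, 1, 0, 0, 0, 230],
    [0, -2, 2, 0, 0, 0, 230],
    [0, -2, 2, 0, 0, 0, 230],
    [0, -2, 2, 0, 0, 0, 0],
    [0, -2, 2, 0, 0, 0, 0],
    [0, -2, 2, 0, 0, 0, 0],
    [0, -2, 2, 0, 0, 0, 0],
    [0, -2, -50, 0, 0, 0, 0]
  ]
}}

```text
time_s: 19.6
ee_pos: [0.3646, -0.3309, 0.0936]
eef_rot: [-3.125, -0.245, 0.011]
ft_force: [1.4, -0.3, 1.3]
finger_gap: 1.003
```

```bash
python3 look.py cap4 .366 -.333 .03; python3 go.py .503,-.414,.11,0 .503,-.414,.11,-30
```

```text
scene crop origin 170 124 x4
top crop origin 388 168 x4
19.7 [ 0.3687 -0.3345  0.0998] 1.00016665885449 [ 1.3 -0.3  0.4]
t 19.7 p [ 0.3687 -0.3345  0.0998] tool y angle -81.06 tilt 0.48 gap 1.0 j [ 0.7   0.61 -0.02  2.03  0.02  0.5  -0.74]
.503,-.414,.11,0 -> [120.4  99.5  -8.9] az -81.1
.503,-.414,.11,-30 -> [120.4  99.5  -8.9] az -51.1
```

View pics/cap4.png

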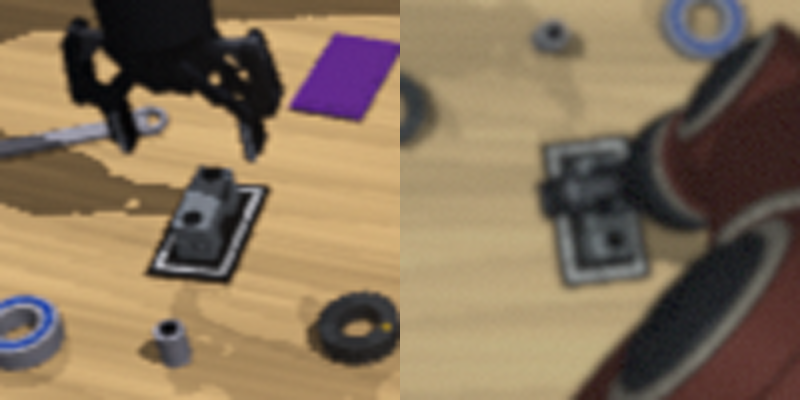

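Call:
{"name": "apply_moves", "arguments": {
  "commands": [
    [10, 10, -30, 0, 0, -10, 0],
    [40, 30, -30, 0, 0, -21, 0],
    [80, 60, -30, 0, 0, -31, 0],
    [120, 99, -30, 0, 0, -42, 0],
    [120, 99, -30, 0, 0, -52, 0],
    [120, 99, -30, 0, 0, -63, 0],
    [120, 99, -20, 0, 0, -73, 0],
    [120, 99, -10, 0, 0, -81, 0]
  ]
}}

```text
time_s: 20.7
ee_pos: [0.5, -0.4117, 0.1054]
eef_rot: [-2.217, -2.225, -0.0]
ft_force: [1.2, 0.3, 0.3]
finger_gap: 1.001
```

```bash
python3 look.py bea1 .503 -.414 .01; python3 go.py .503,-.414,.028,0
```

```text
scene crop origin 124 156 x4
top crop origin 413 122 x4
20.8 [ 0.4991 -0.4114  0.1044] 0.9996941726269574 [-0.1 -0.1 -0.3]
t 20.8 p [ 0.4991 -0.4114  0.1044] tool y angle -0.08 tilt 0.22 gap 1.0 j [ 0.89  0.81 -0.41  1.58  0.39  0.85  0.32]
.503,-.414,.028,0 -> [-2.8  4.2 76.3] az -0.1
```

View pics/bea1.png

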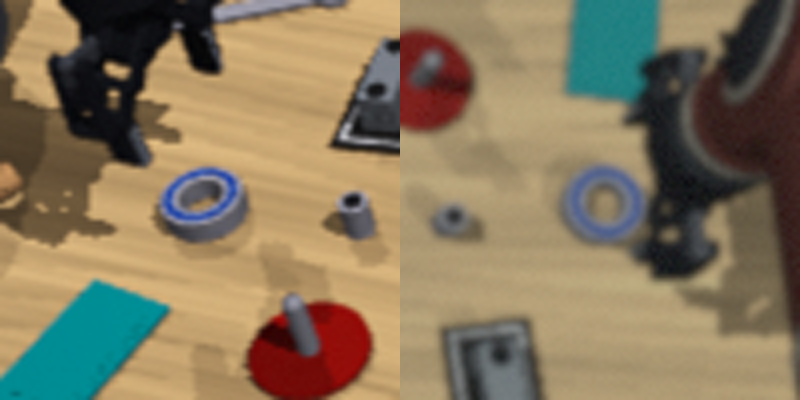

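```bash
python3 -c "
from h import *
print(ray('top',413+205/4-.4,122+203/4-.4,.02),ray('scene',124+203/4-.4,156+195/4-.4,.02))
print('pin tip',ray('top',413+32/4,122+55/4,.059),ray('scene',124+291/4,156+302/4,.057))"
```

```text
[ 0.50267353 -0.41205226  0.02      ] [ 0.50374451 -0.41160253  0.02      ]
pin tip [ 0.5995253  -0.28163936  0.059     ] [ 0.60127314 -0.28081528  0.057     ]
```

Call:
{"name": "apply_moves", "arguments": {
  "commands": [
    [-1, 4, 40, 0, 0, 0, 0],
    [-1, 4, 65, 0, 0, 0, 0],
    [-1, 4, 74, 0, 0, 0, 0],
    [-1, 4, 76, 0, 0, 0, 0],
    [-1, 4, 76, 0, 0, 0, 0],
    [-1, 4, 76, 0, 0, 0, 0],
    [-1, 4, 76, 0, 0, 0, 0],
    [-1, 4, 76, 0, 0, 0, 0]
  ]
}}

```text
time_s: 21.8
ee_pos: [0.5045, -0.4128, 0.0307]
eef_rot: [2.222, 2.22, 0.0]
ft_force: [-0.3, 0.2, -0.1]
finger_gap: 0.999
```

```bash
python3 look.py bea2 .503 -.414 .01; python3 go.py .503,-.412,.028,0
```

```text
scene crop origin 124 156 x4
top crop origin 413 122 x4
21.9 [ 0.5045 -0.4128  0.0305] 1.0017797165138382 [-0. -1.  1.]
t 21.9 p [ 0.5045 -0.4128  0.0305] tool y angle -0.06 tilt 0.01 gap 1.002 j [ 0.86  0.91 -0.37  1.6   0.44  0.72  0.28]
.503,-.412,.028,0 -> [ 0.8 -1.5  2.5] az -0.1
```

View pics/bea2.png

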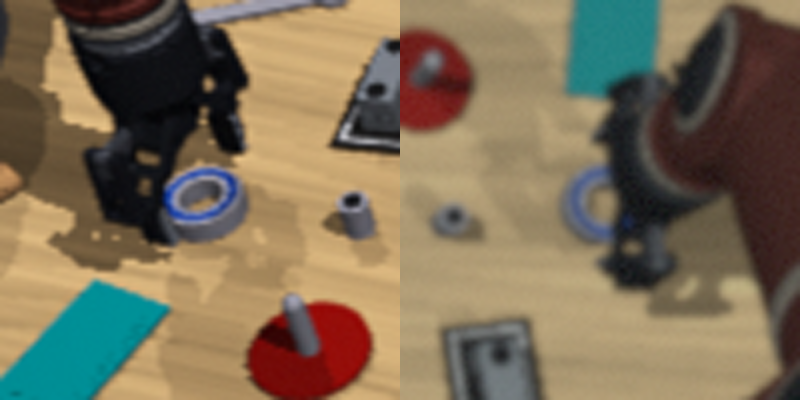

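```bash
python3 -c "
from h import *
for X in ([.552,-.4128,.012],[.457,-.4128,.012],[.457,-.4128,.055]): print(X,(px('scene',X)-[124,156])*4,(px('top',X)-[413,122])*4+[400,0])
print(ray('scene',124+160/4,156+238/4,.012),ray('top',413+240/4,122+275/4,.03),ray('top',413+240/4,122+95/4,.03))"
```

```text
[0.552, -0.4128, 0.012] [167.05986548 250.35131108] [598.24856488 137.91866683]
[0.457, -0.4128, 0.012] [235.96581955 155.41910553] [603.34514569 265.3199253 ]
[0.457, -0.4128, 0.055] [219.88224976 113.10471459] [623.20556071 254.80496801]
[ 0.5431525  -0.42355465  0.012     ] [ 0.44707367 -0.43267884  0.03      ] [ 0.57977025 -0.43832218  0.03      ]
```

```bash
python3 - <<'E'
from h import *
o=[]
for n,c in(("scene",(168,205)),("top",(465,175))):
    a=cams.read_camera(n)[:,:,::-1].copy(); u,v=c
    cr=cv2.resize(a[v-25:v+25,u-25:u+25],(400,400),interpolation=cv2.INTER_CUBIC)
    for X,col in(([.552,-.4128,.012],(0,0,255)),([.457,-.4128,.012],(0,255,0)),([.5045,-.4128,.02],(255,255,0)),([.545,-.4018,.01],(255,0,255)),([.545,-.4238,.01],(255,0,255))):
        q=((px(n,X)+.5-[u-25,v-25])*8).astype(int); cv2.circle(cr,tuple(int(t) for t in q),4,col,-1)
    o.append(cr)
cv2.imwrite('pics/bea3.png',np.hstack(o))
E
```

```text
(no output)
```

View pics/bea3.png

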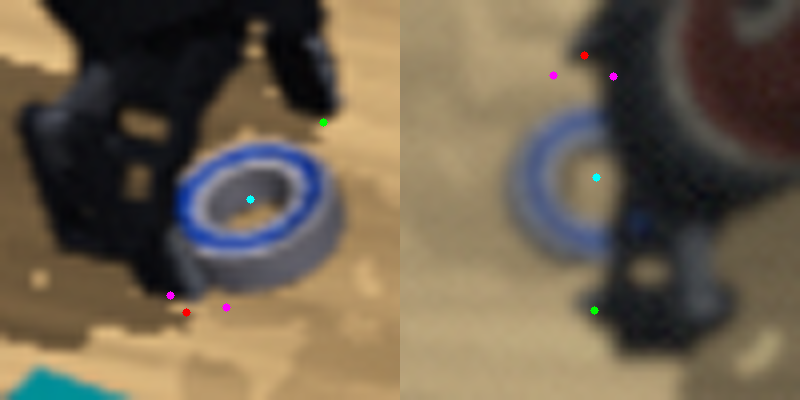

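Call:
{"name": "apply_moves", "arguments": {
  "commands": [
    [1, -1, 4, 0, 0, 0, 0],
    [1, -1, 5, 0, 0, 0, 200],
    [1, -1, 5, 0, 0, 0, 200],
    [1, -1, 5, 0, 0, 0, 200],
    [1, -1, 5, 0, 0, 0, 200],
    [1, -1, 5, 0, 0, 0, 200],
    [1, -1, 5, 0, 0, 0, 200],
    [1, -1, 5, 0, 0, 0, 200]
  ]
}}

```text
time_s: 23.0
ee_pos: [0.5037, -0.4117, 0.0255]
eef_rot: [2.222, 2.22, 0.001]
ft_force: [1.6, -0.4, 1.7]
finger_gap: 0.66
```

```bash
python3 look.py bea4 .503 -.414 .01; python3 go.py .5035,-.412,.13,0 .600,-.2815,.13,0
```

```text
scene crop origin 124 156 x4
top crop origin 413 122 x4
23.1 [ 0.5038 -0.4117  0.0255] 0.6494312581499024 [0.7 0.6 1.8]
t 23.1 p [ 0.5038 -0.4117  0.0255] tool y angle -0.04 tilt 0.03 gap 0.649 j [ 0.86  0.91 -0.36  1.6   0.44  0.71  0.28]
.5035,-.412,.13,0 -> [  -0.3   -0.2 -104.5] az -0.0
.600,-.2815,.13,0 -> [ 130.3   96.2 -104.4] az -0.0
```

View pics/bea4.png

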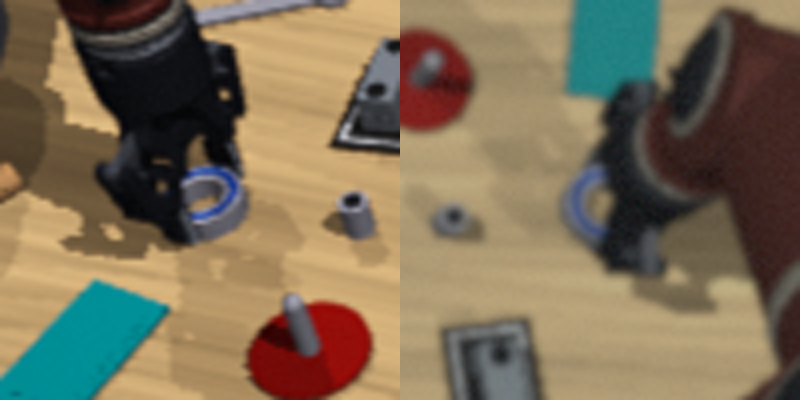

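Call:
{"name": "apply_moves", "arguments": {
  "commands": [
    [0, 0, -50, 0, 0, 0, 200],
    [0, 0, -85, 0, 0, 0, 200],
    [50, 37, -85, 0, 0, 0, 200],
    [95, 70, -85, 0, 0, 0, 200],
    [130, 96, -85, 0, 0, 0, 200],
    [130, 96, -80, 0, 0, 0, 200],
    [130, 96, -75, 0, 0, 0, 200],
    [130, 96, -75, 0, 0, 0, 200]
  ]
}}

```text
time_s: 24.1
ee_pos: [0.5974, -0.2841, 0.0989]
eef_rot: [-2.224, -2.215, 0.005]
ft_force: [-0.4, -0.5, -2.5]
finger_gap: 0.657
```

```bash
cat > look2.py <<'E'
import sys
from h import *
# tag x y z half  ; then crosses
tag=sys.argv[1]; X=list(map(float,sys.argv[2:5])); h=int(sys.argv[5]); o=[]
for n in("scene","top"):
    a=cams.read_camera(n)[:,:,::-1].copy(); cv2.imwrite(f'pics/{tag}_{n}.png',a); u,v=px(n,X).astype(int)
    k=400/(2*h); cr=cv2.resize(a[v-h:v+h,u-h:u+h],(400,400),interpolation=cv2.INTER_CUBIC)
    for s in sys.argv[6:]:
        q=((px(n,list(map(float,s.split(','))))+.5-[u-h,v-h])*k).astype(int); cv2.circle(cr,tuple(int(t) for t in q),3,(0,255,0),-1)
    o.append(cr); print(n,'origin',u-h,v-h,'x',k)
cv2.imwrite(f'pics/{tag}.png',np.hstack(o))
E
python3 look2.py bea5 .6 -.2815 .06 30 .6,-.2815,.059; python3 go.py .6,-.2815,.1,0
```

```text
scene origin 166 200 x 6.666666666666667
top origin 391 105 x 6.666666666666667
t 24.2 p [ 0.5984 -0.2837  0.0999] tool y angle -0.21 tilt 0.08 gap 0.652 j [ 0.62  0.83 -0.39  1.53  0.38  0.86  0.09]
.6,-.2815,.1,0 -> [ 2.2  1.6 -0.1] az -0.2
```

View pics/bea5.png

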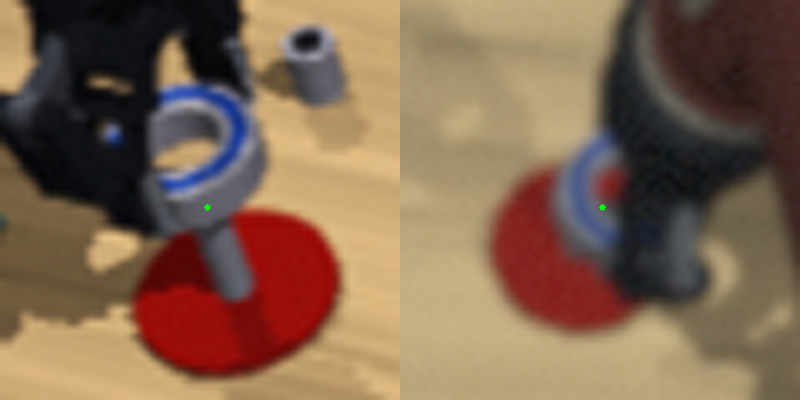

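```bash
cat > ov.py <<'E'
import sys
from h import *
# ov.py tag outtag h cx cy cz  circles "x,y,z,r"
tag,out,h=sys.argv[1],sys.argv[2],int(sys.argv[3]); X=list(map(float,sys.argv[4:7])); o=[]; k=400/(2*h)
a_=np.linspace(0,2*np.pi,73)
for n in("scene","top"):
    a=cv2.imread(f'pics/{tag}_{n}.png'); u,v=px(n,X).astype(int)
    cr=cv2.resize(a[v-h:v+h,u-h:u+h],(400,400),interpolation=cv2.INTER_CUBIC)
    for i,s in enumerate(sys.argv[7:]):
        x,y,z,r=map(float,s.split(',')); P=np.stack([x+r*np.cos(a_),y+r*np.sin(a_),0*a_+z],-1)
        q=((px(n,P)+.5-[u-h,v-h])*k); cv2.polylines(cr,[q.round().astype(np.int32)],True,[(0,255,0),(0,255,255),(255,255,0),(255,0,255)][i%4],1,cv2.LINE_AA)
    o.append(cr)
cv2.imwrite(f'pics/{out}.png',np.hstack(o))
E
python3 ov.py bea5 bea5o 30 .6 -.2815 .06 .5984,-.2837,.0944,.029 .5984,-.2837,.0944,.015 .6,-.2815,.006,.04 .6,-.2815,.057,.007
```

```text
(no output)
```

View pics/bea5o.png

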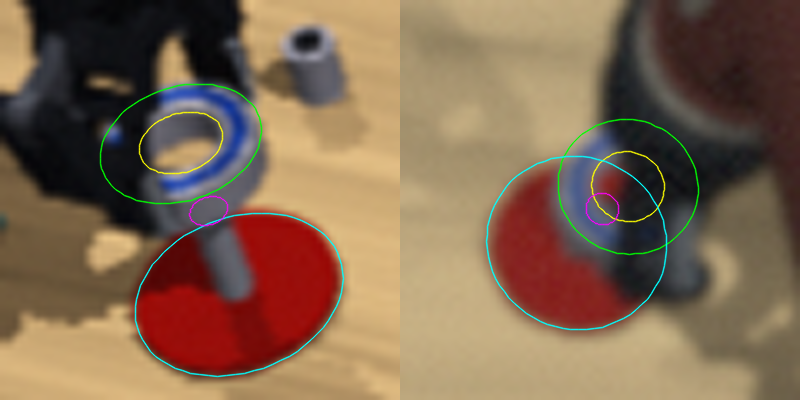

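Call:
{"name": "apply_moves", "arguments": {
  "commands": [
    [1, 1, 0, 0, 0, 0, 200],
    [1, 1, 10, 0, 0, 0, 200],
    [1, 1, 20, 0, 0, 0, 200],
    [1, 1, 30, 0, 0, 0, 200],
    [1, 1, 38, 0, 0, 0, 200],
    [1, 1, 42, 0, 0, 0, 200],
    [1, 1, 42, 0, 0, 0, 200],
    [1, 1, 42, 0, 0, 0, 200]
  ]
}}

```text
time_s: 25.2
ee_pos: [0.6009, -0.2809, 0.0587]
eef_rot: [2.222, 2.22, 0.001]
ft_force: [-0.3, -0.0, -1.5]
finger_gap: 0.658
```

```bash
python3 look2.py bea6 .6 -.2815 .05 30 ; python3 go.py .599,-.283,.0315,0;python3 ov.py bea6 bea6 30 .6 -.2815 .05  .599,-.283,.006,.04 .599,-.283,.057,.007
```

```text
scene origin 167 202 x 6.666666666666667
top origin 390 106 x 6.666666666666667
t 25.3 p [ 0.6009 -0.2809  0.0588] tool y angle -0.05 tilt 0.05 gap 0.653 j [ 0.61  0.88 -0.37  1.55  0.4   0.78  0.07]
.599,-.283,.0315,0 -> [-2.1 -1.9 27.3] az -0.1
```

View pics/bea6.png

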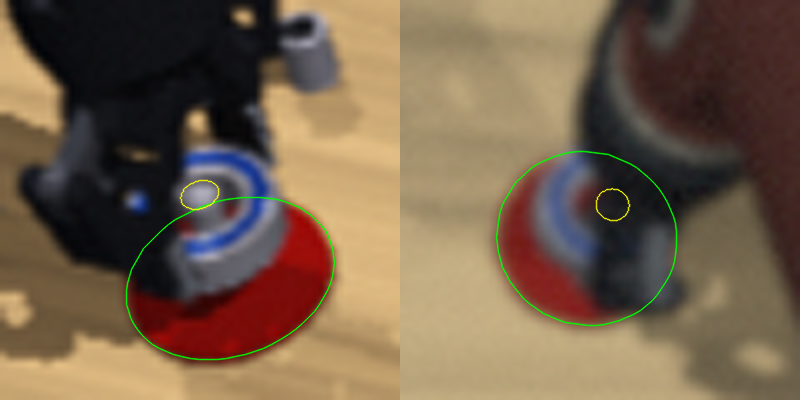

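Call:
{"name": "apply_moves", "arguments": {
  "commands": [
    [-2, -1, 10, 0, 0, 0, 200],
    [-2, -1, 18, 0, 0, 0, 200],
    [-2, -1, 24, 0, 0, 0, 200],
    [-2, -1, 27, 0, 0, 0, 200],
    [-2, -1, 27, 0, 0, 0, 200],
    [-2, -1, 27, 0, 0, 0, 200],
    [-2, -1, 27, 0, 0, 0, 200],
    [-2, -1, 27, 0, 0, 0, 200]
  ]
}}

```text
time_s: 26.3
ee_pos: [0.5996, -0.2827, 0.0315]
eef_rot: [-2.222, -2.22, -0.0]
ft_force: [-1.3, 0.8, 1.7]
finger_gap: 0.656
```

```bash
python3 look2.py bea7 .6 -.2815 .05 30 ; python3 go.py .599,-.283,.0315,0
```

```text
scene origin 167 202 x 6.666666666666667
top origin 390 106 x 6.666666666666667
t 26.4 p [ 0.5995 -0.2826  0.0315] tool y angle -0.04 tilt 0.01 gap 0.65 j [ 0.6   0.92 -0.35  1.56  0.42  0.74  0.06]
.599,-.283,.0315,0 -> [-0.4 -0.5  0. ] az -0.0
```

View pics/bea7.png

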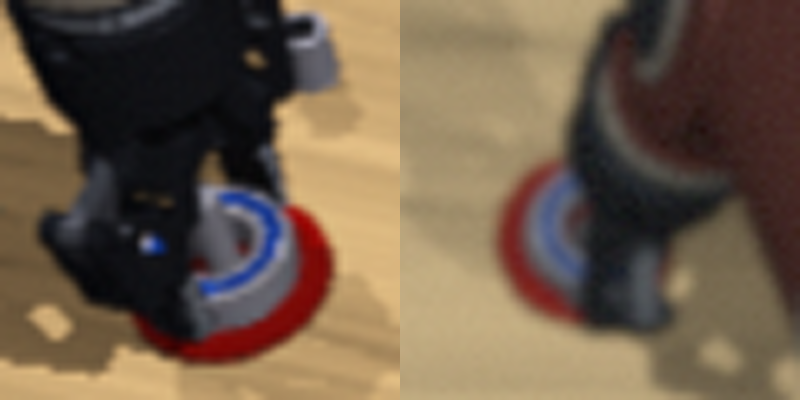

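Call:
{"name": "apply_moves", "arguments": {
  "commands": [
    [0, 0, 0, 0, 0, 0, 0],
    [0, 0, 0, 0, 0, 0, 0],
    [0, 0, 0, 0, 0, 0, 0],
    [0, 0, -10, 0, 0, 0, 0],
    [0, 0, -50, 0, 0, 0, 0],
    [0, 0, -100, 0, 0, 0, 0],
    [0, -50, -110, 0, 0, 0, 0],
    [50, -110, -110, 0, 0, 0, 0]
  ]
}}

```text
time_s: 27.4
ee_pos: [0.5012, -0.2465, 0.1432]
eef_rot: [2.225, 2.208, -0.0]
ft_force: [-0.1, 0.8, -0.8]
finger_gap: 0.996
```

```bash
python3 look2.py bea8 .6 -.2815 .03 30 ; python3 ov.py bea8 bea8 30 .6 -.2815 .03 .599,-.283,.026,.029 .599,-.283,.026,.015; python3 go.py .439,-.179,.10,0; python3 - <<'E'
from h import *
for n in("scene","top"):
    for r in models.pinpoint(n,"sprocket_mid")[:2]: print(n,r['conf'],w(n,r['at']))
E
python3 ov.py bea8 spr0 30 .437 -.179 .01 .437,-.180,.018,.029 .437,-.180,.018,.015
```

```text
scene origin 169 207 x 6.666666666666667
top origin 388 108 x 6.666666666666667
t 27.5 p [ 0.4913 -0.2363  0.14  ] tool y angle 0.27 tilt 0.99 gap 1.0 j [ 0.68  0.64 -0.42  1.84  0.36  0.76  0.07]
.439,-.179,.10,0 -> [ 57.3 -51.4  41.2] az 0.3
top 0.52 [ 0.44056987 -0.17770701  0.01253801]
```

View pics/bea8.png

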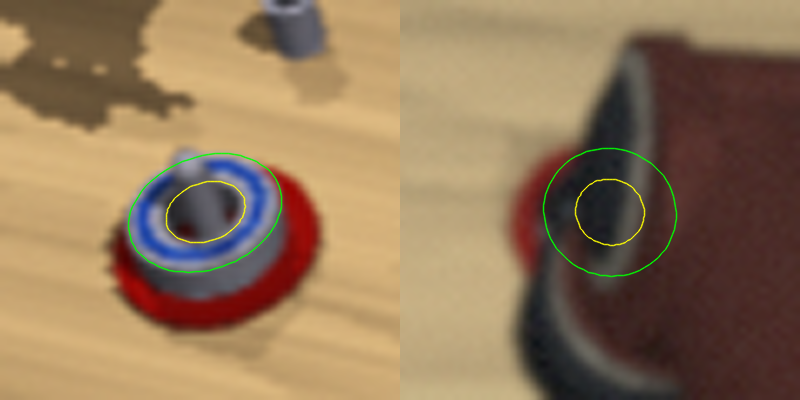

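View pics/spr0.png

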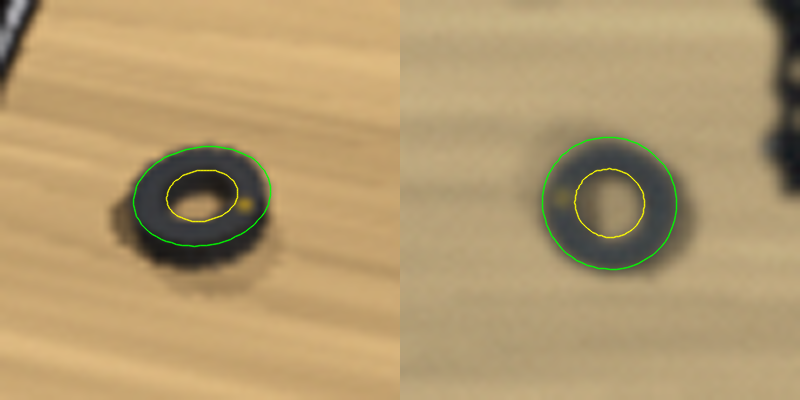

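Call:
{"name": "apply_moves", "arguments": {
  "commands": [
    [57, -54, 20, 0, 0, 0, 0],
    [57, -54, 30, 0, 0, 0, 0],
    [57, -54, 40, 0, 0, 0, 0],
    [57, -54, 60, 0, 0, 0, 0],
    [57, -54, 70, 0, 0, 0, 0],
    [57, -54, 70, 0, 0, 0, 0],
    [57, -54, 70, 0, 0, 0, 0],
    [57, -54, 70, 0, 0, 0, 0]
  ]
}}

```text
time_s: 28.6
ee_pos: [0.4482, -0.1859, 0.0719]
eef_rot: [2.222, 2.219, 0.001]
ft_force: [-1.1, 1.2, 0.4]
finger_gap: 0.997
```

```bash
python3 go.py .4365,-.1795,.0245,0
```

```text
t 28.6 p [ 0.4482 -0.1859  0.0719] tool y angle -0.06 tilt 0.08 gap 0.997 j [ 0.57  0.67 -0.32  2.07  0.45  0.47 -0.1 ]
.4365,-.1795,.0245,0 -> [  6.4 -11.8  47.4] az -0.1
```

Call:
{"name": "apply_moves", "arguments": {
  "commands": [
    [6, -11, 0, 0, 0, 0, 0],
    [6, -11, 15, 0, 0, 0, 0],
    [6, -11, 35, 0, 0, 0, 0],
    [6, -11, 44, 0, 0, 0, 0],
    [6, -11, 47, 0, 0, 0, 0],
    [6, -11, 47, 0, 0, 0, 0],
    [6, -11, 47, 0, 0, 0, 0],
    [6, -11, 47, 0, 0, 0, 0]
  ]
}}

```text
time_s: 29.6
ee_pos: [0.4369, -0.1798, 0.0247]
eef_rot: [2.222, 2.22, 0.001]
ft_force: [0.6, -0.5, 0.1]
finger_gap: 0.995
```

```bash
python3 go.py .4365,-.1795,.0245,0; python3 look2.py spr1 .4365 -.1795 .01 30
```

```text
t 29.6 p [ 0.4369 -0.1798  0.0247] tool y angle -0.06 tilt 0.05 gap 0.995 j [ 0.5   0.75 -0.23  2.12  0.51  0.33 -0.16]
.4365,-.1795,.0245,0 -> [ 0.3 -0.4  0.2] az -0.1
scene origin 230 175 x 6.666666666666667
top origin 353 164 x 6.666666666666667
```

View pics/spr1.png

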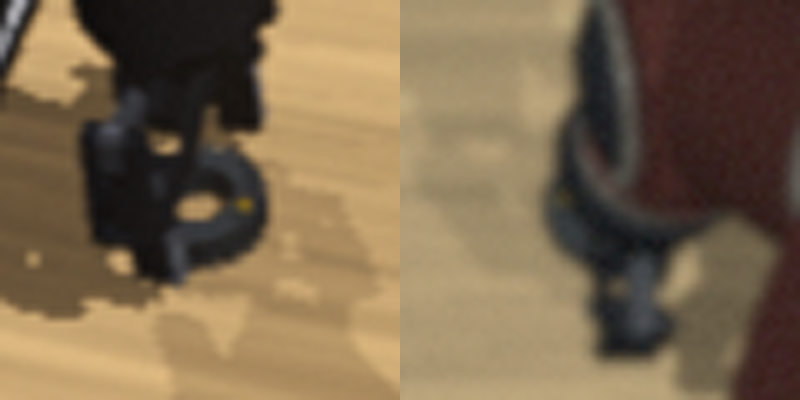

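Call:
{"name": "apply_moves", "arguments": {
  "commands": [
    [0, 0, 0, 0, 0, 0, 200],
    [0, 0, 0, 0, 0, 0, 200],
    [0, 0, 0, 0, 0, 0, 200],
    [0, 0, 0, 0, 0, 0, 200],
    [0, 0, 0, 0, 0, 0, 200],
    [0, 0, 0, 0, 0, 0, 200],
    [0, 0, 0, 0, 0, 0, 200],
    [0, 0, 0, 0, 0, 0, 200]
  ]
}}

```text
time_s: 30.7
ee_pos: [0.4368, -0.1797, 0.0249]
eef_rot: [2.221, 2.221, -0.0]
ft_force: [-1.0, 0.0, 5.5]
finger_gap: 0.643
```

```bash
python3 go.py .4365,-.1795,.13,0 .5985,-.283,.13,0
```

```text
t 30.7 p [ 0.4368 -0.1797  0.0249] tool y angle -0.01 tilt 0.04 gap 0.643 j [ 0.5   0.75 -0.23  2.12  0.51  0.33 -0.16]
.4365,-.1795,.13,0 -> [ 1.000e-01 -2.000e-01 -1.051e+02] az -0.0
.5985,-.283,.13,0 -> [-103.3  161.8 -105. ] az -0.0
```

Call:
{"name": "apply_moves", "arguments": {
  "commands": [
    [0, 0, -50, 0, 0, 0, 200],
    [0, 0, -95, 0, 0, 0, 200],
    [-30, 47, -95, 0, 0, 0, 200],
    [-60, 94, -95, 0, 0, 0, 200],
    [-90, 141, -95, 0, 0, 0, 200],
    [-103, 162, -95, 0, 0, 0, 200],
    [-103, 162, -95, 0, 0, 0, 200],
    [-103, 162, -95, 0, 0, 0, 200]
  ]
}}

```text
time_s: 31.7
ee_pos: [0.5971, -0.2817, 0.1185]
eef_rot: [-2.219, -2.219, 0.002]
ft_force: [-0.7, 0.7, -1.7]
finger_gap: 0.638
```

```bash
python3 look2.py spr2 .599 -.283 .07 30; python3 go.py .5985,-.283,.08,0; python3 ov.py spr2 spr2 30 .599 -.283 .07 .599,-.283,.006,.04 .599,-.283,.057,.007 .599,-.283,.113,.029 
```

```text
scene origin 165 197 x 6.666666666666667
top origin 392 104 x 6.666666666666667
t 31.8 p [ 0.5973 -0.2818  0.1192] tool y angle 0.01 tilt 0.12 gap 0.639 j [ 0.64  0.81 -0.42  1.52  0.38  0.9   0.09]
.5985,-.283,.08,0 -> [-1.3  1.2 39.2] az 0.0
```

View pics/spr2.png

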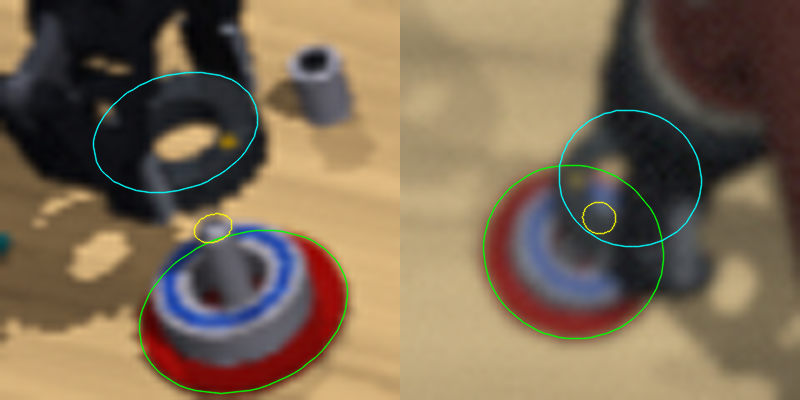

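Call:
{"name": "apply_moves", "arguments": {
  "commands": [
    [-1, 1, 5, 0, 0, 0, 200],
    [-1, 1, 15, 0, 0, 0, 200],
    [-1, 1, 25, 0, 0, 0, 200],
    [-1, 1, 35, 0, 0, 0, 200],
    [-1, 1, 43, 0, 0, 0, 200],
    [-1, 1, 48, 0, 0, 0, 200],
    [-1, 1, 48, 0, 0, 0, 200],
    [-1, 1, 48, 0, 0, 0, 200]
  ]
}}

```text
time_s: 32.8
ee_pos: [0.5999, -0.2839, 0.0717]
eef_rot: [2.222, 2.22, 0.001]
ft_force: [-1.0, 0.6, -1.9]
finger_gap: 0.642
```

```bash
python3 look2.py spr3 .599 -.283 .05 30; python3 go.py .599,-.2825,.051,0
```

```text
scene origin 167 202 x 6.666666666666667
top origin 390 106 x 6.666666666666667
t 32.9 p [ 0.5999 -0.2839  0.0718] tool y angle -0.05 tilt 0.06 gap 0.642 j [ 0.63  0.87 -0.39  1.54  0.41  0.81  0.07]
.599,-.2825,.051,0 -> [ 1.4 -0.9 20.8] az -0.1
```

View pics/spr3.png

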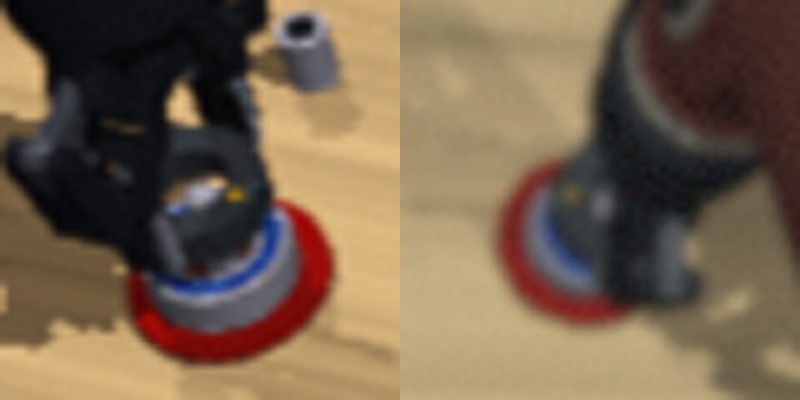

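Call:
{"name": "apply_moves", "arguments": {
  "commands": [
    [1, -1, 8, 0, 0, 0, 200],
    [1, -1, 14, 0, 0, 0, 200],
    [1, -1, 18, 0, 0, 0, 200],
    [1, -1, 20, 0, 0, 0, 200],
    [1, -1, 21, 0, 0, 0, 200],
    [1, -1, 21, 0, 0, 0, 200],
    [1, -1, 21, 0, 0, 0, 200],
    [1, -1, 21, 0, 0, 0, 200]
  ]
}}

```text
time_s: 33.9
ee_pos: [0.5983, -0.2827, 0.051]
eef_rot: [-2.222, -2.22, 0.001]
ft_force: [-3.8, 0.9, 5.3]
finger_gap: 0.641
```

```bash
python3 look2.py spr4 .599 -.283 .05 30; python3 go.py .599,-.2825,.051,0
```

```text
scene origin 167 202 x 6.666666666666667
top origin 390 106 x 6.666666666666667
t 34.0 p [ 0.5983 -0.2827  0.051 ] tool y angle -0.05 tilt 0.03 gap 0.646 j [ 0.62  0.89 -0.38  1.56  0.43  0.77  0.06]
.599,-.2825,.051,0 -> [0.2 0.7 0. ] az -0.1
```

View pics/spr4.png

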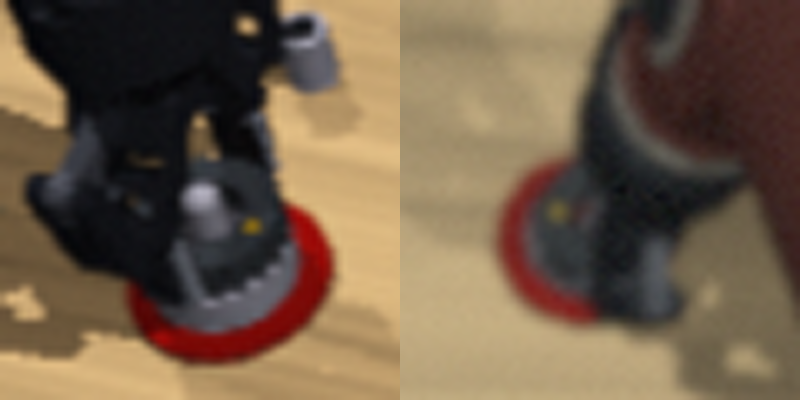

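Seated on the bearing (contact 5 N). Release and withdraw straight up, then clear of the scene.

Call:
{"name": "apply_moves", "arguments": {
  "commands": [
    [0, 0, 0, 0, 0, 0, 0],
    [0, 0, 0, 0, 0, 0, 0],
    [0, 0, 0, 0, 0, 0, 0],
    [0, 0, -15, 0, 0, 0, 0],
    [0, 0, -60, 0, 0, 0, 0],
    [0, 0, -120, 0, 0, 0, 0],
    [-30, -30, -140, 0, 0, 0, 0],
    [-80, -80, -150, 0, 0, 0, 0]
  ]
}}

```text
time_s: 35.0
ee_pos: [0.527, -0.3553, 0.2028]
eef_rot: [2.212, 2.222, 0.006]
ft_force: [-0.3, -1.0, -0.2]
finger_gap: 0.995
```

Call:
{"name": "apply_moves", "arguments": {
  "commands": [
    [-60, -60, -20, 0, 0, 0, 0],
    [-110, -110, -20, 0, 0, 0, 0],
    [-150, -150, -20, 0, 0, 0, 0],
    [-190, -170, -20, 0, 0, 0, 0],
    [-230, -180, -20, 0, 0, 0, 0],
    [-230, -180, -20, 0, 0, 0, 0],
    [-230, -180, -20, 0, 0, 0, 0],
    [-230, -180, -20, 0, 0, 0, 0]
  ]
}}

```text
time_s: 36.0
ee_pos: [0.3464, -0.5845, 0.2198]
eef_rot: [2.218, 2.224, 0.002]
ft_force: [1.0, 0.8, 0.0]
finger_gap: 1.002
```

```bash
python3 look2.py end .599 -.283 .04 30; python3 go.py; python3 ov.py end end_s 30 .599 -.283 .04 .599,-.283,.044,.029 .599,-.283,.026,.029; cp pics/end_scene.png pics/end_full.png
python3 - <<'E'
from fit import *
for t,p,m in [("piston_mid",(.508,.441),lambda p:cyl(p[0],p[1],.005,.055,.03)),("tappet_mid",(.66,.08),lambda p:cyl(p[0],p[1],.005,.037,.018)),("cap_mid",(.364,-.333,.14),lambda p:box(p[0],p[1],p[2],.005,.037,.07,.028)),("jar",(.503,.0165),lambda p:cyl(p[0],p[1],0,.078,.027))]:
    print(t); fit(regs(t,p,zz=.03),m,list(p),[.004,.004,.15][:len(p)])
for n in("scene","top"):
    for r in models.pinpoint(n,"jar")[:1]: print(n,'jar',w(n,r['at']))
E
```

```text
scene origin 167 204 x 6.666666666666667
top origin 389 107 x 6.666666666666667
t 36.1 p [ 0.346  -0.5849  0.2197] tool y angle 0.12 tilt 0.04 gap 0.999 j [ 1.25  0.73 -0.47  1.36  0.34  1.12  0.74]
piston_mid
    ['scene'] [0.5068 0.445 ] 0.0727
    ['top'] [0.5084 0.448 ] 0.0488
    ['scene', 'top'] [0.5072 0.4461] 0.1618
tappet_mid
    ['scene'] [0.6604 0.0784] 0.0716
    ['top'] [0.6586 0.08  ] 0.3306
    ['scene', 'top'] [0.6601 0.0791] 0.4327
cap_mid
    ['scene'] [ 0.3652 -0.3352  0.1646] 0.1029
    ['top'] [ 0.3643 -0.3308  0.1311] 0.1029
    ['scene', 'top'] [ 0.3653 -0.3338  0.1488] 0.3074
jar
    ['scene'] [0.5042 0.0125] 0.1318
    ['top'] [0.5015 0.017 ] 0.1715
    ['scene', 'top'] [0.5005 0.0137] 0.3503
scene jar [ 0.503689    0.01539881 -0.00571425]
top jar [0.50480963 0.01443248 0.00187172]
```

View pics/end_full.png

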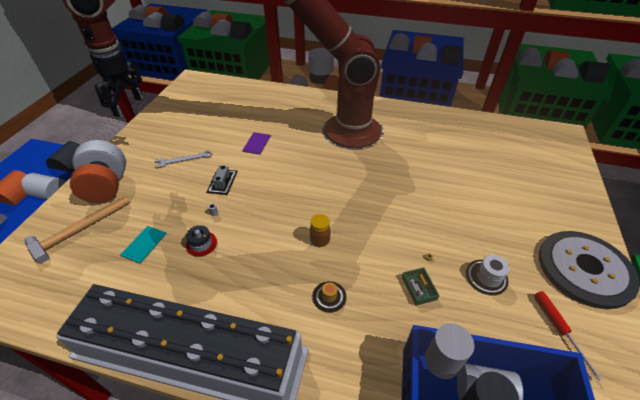

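View pics/end_s.png

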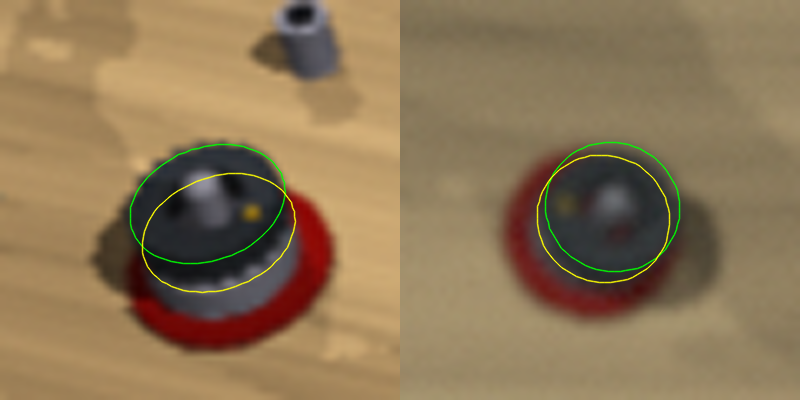

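```bash
python3 ov.py end end_p 24 .508 .442 .02 .508,.441,.005,.04 .5075,.4455,.005,.03 .5075,.4455,.055,.03 ; python3 ov.py end end_p2 24 .508 .442 .02
```

```text
(no output)
```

View pics/end_p.png

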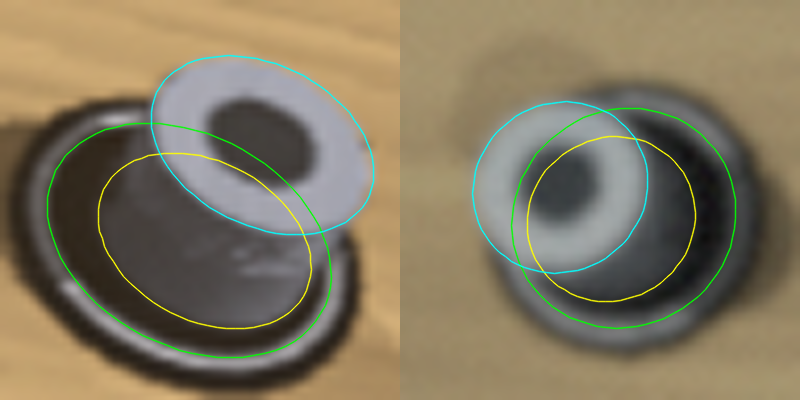

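View pics/end_p2.png

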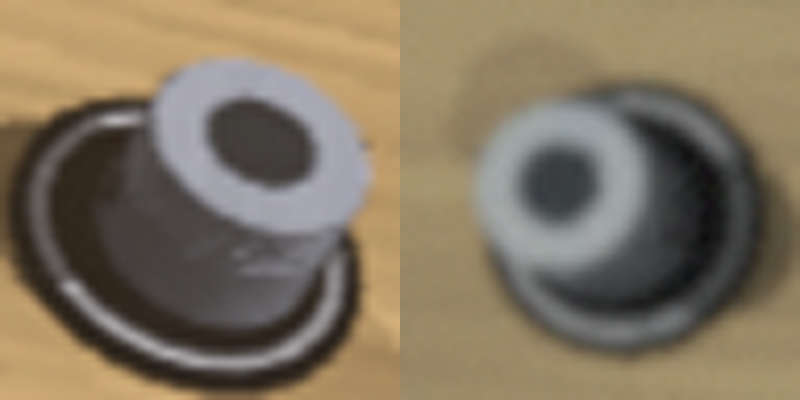

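```bash
python3 -c "
from workcell import ticket
print(ticket.close_job())"
```

```text
the job is handed in; nothing more can be done
None
```

I placed all five parts in the order asked and handed the job in at about 37 s, with the gripper open and well clear. No verdict was reported.

| Part | Last check |
|---|---|
| Piston | Upright inside the large circle, about 5–6 mm off centre. About 4 mm of clear pad shows on the tighter side, out of 10 mm when centred. |
| Tappet | Upright in the small circle, within 2 mm of its centre. |
| Bearing cap | Feet down in the black oblong, within about 2 mm and 1° of its axis. The purple and turquoise look-alikes were left alone. |
| Bearing | Flat on the red base, with the pin through its bore. |
| Sprocket | Flat on the bearing, with the pin through its bore. |
| Jar | Not touched. The before and after position fixes agree to about 3 mm, which is within the networks' error. |

- **Disagreement:** the two cameras differed by 2–4 mm in y for most things. I relied on their average and on comparing each part with its outline in the same picture.
- **Forces:** the largest outside force I read at the end of a move was about 7 N.

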